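# Pack away the heating-block kit

### The job

Pack the dry-bath kit into its grey divided tote, each part in the bay that matches its size: lift the cover plate straight up off the heater's two dowels, keeping it level all the way, and put it and the three aluminium blocks, upright, flat on the floor of their bays. Take the parts in any order, set them down rather than dropping them, knock nothing over and leave the other things on the bench where they are.

Things in the scene. Friction and masses are not known exactly. Their poses are not given: they have to be found in the camera images.
- tote: Grey divided tote, fixed, 212 (own x) x 156 (own y) mm outside; walls and dividers 30 mm high from the bench, 4 mm thick; floor 4 mm thick. Origin: centre of its underside; z up. Four bays of different sizes: in the +y row the long bay (at -x) and the short bay (at +x); in the -y row the plate bay (at -x) and, turned across, the middle bay (at +x).
- long_block: Plain aluminium heating block with 10 dark tube wells in its top, 120 mm long (own x) x 46 mm wide (own y) x 55 mm tall, about 0.55 kg, standing on the bench wells up. Origin: centre of its underside, z up. Either end may go either way round.
- middle_block: Plain aluminium heating block with 6 dark tube wells in its top, 80 mm long (own x) x 46 mm wide (own y) x 55 mm tall, about 0.38 kg, standing on the bench wells up. Origin: centre of its underside, z up. Either end may go either way round.
- short_block: Plain aluminium heating block with 4 dark tube wells in its top, 64 mm long (own x) x 46 mm wide (own y) x 55 mm tall, about 0.3 kg, standing on the bench wells up. Origin: centre of its underside, z up. Either end may go either way round.
- cover_plate: Aluminium plate 138 (own x) x 80 (own y) x 8 mm, 0.3 kg, with a black bar handle on its middle: 70 mm long along own x, 14 mm wide, top 46 mm above the plate's underside. 14 mm holes at own x = -54 and +54 mm, at the start over the heater's two 12 mm dowels. Origin: centre of its underside, z up. Either end may go either way round.
- heater: White dry-bath heater, fixed, 200 (own x) x 130 (own y) x 60 mm tall, with two steel dowels 12 mm in diameter standing 26 mm above its top at own x = -54 and +54 mm, y = 0 (so 18 mm above the plate lying on it). Origin: centre of its underside, z up.
- long_bay (a point): Centre of the inner floor of the tote's long bay, 128 mm (tote x) x 54 mm (tote y), 4 mm above the bench; axes as the tote's.
- short_bay (a point): Centre of the inner floor of the short bay, 72 mm (tote x) x 54 mm (tote y), 4 mm above the bench; axes as the tote's.
- middle_bay (a point): Centre of the inner floor of the middle bay, 54 mm (tote x) x 88 mm (tote y), 4 mm above the bench: the block lies along the tote's y; axes as the tote's. A block in here ends about 14 mm from the long side of a block in the short bay: too little for a finger, so mind the order or the grasp.
- plate_bay (a point): Centre of the inner floor of the plate bay, 146 mm (tote x) x 88 mm (tote y), 4 mm above the bench: the plate lies along the tote's x; axes as the tote's.
- reagent_bottle: Bystander, loose: clear glass bottle with blue cap, 66 mm diameter, 180 mm tall; origin: centre of its underside.
- jar: Bystander, loose: amber glass jar with red lid, 72 mm diameter, 100 mm tall; origin: centre of its underside.
- slim_bottle: Bystander, loose: slim white bottle, 36 mm diameter, 110 mm tall; origin: centre of its underside.
- amber_vial: Bystander, loose: slim amber bottle with black cap, 36 mm diameter, 90 mm tall; origin: centre of its underside.
- beaker: Bystander, loose: glass beaker, 70 mm diameter, 90 mm tall; origin: centre of its underside.
- tube_rack: Bystander, loose: orange rack of capped tubes, 100 x 50 mm, about 60 mm tall; origin: centre of its underside.
- pipette: Bystander, loose: white hand pipette lying on the bench, about 230 mm long, 24 mm wide, 22 mm tall, origin near its middle.

How it is judged:
By the outcome, as a careful person would: the job done as asked, in the order asked, and still so for the second after the job is handed in, with the robot touching nothing.
It also fails if it takes over 72 s, if anything falls off the work surface, if the arm or the gripper's body presses on something with over 40 N, if the wrist force passes 120 N, or if a joint passes its speed limit or range.

### The arm

A 6-joint arm with a two-finger parallel gripper is mounted at the origin on the work surface. World frame = base frame: x ahead of the robot, y to its left, z up, the work surface at z = 0. Lengths are in m, angles in degrees, forces in N, time in s.
With the tool pointing down it reaches from about 0.35 to 0.8 m from the base axis. Payload 7.3 kg.
Tool frame: the origin (TCP) lies midway between the tips of the shut fingers; the grasp point (between the pads) lies 19 mm behind it; z points along the fingers, y is the direction in which the jaws open and shut (so a half turn about z gives the same grasp; the last joint's range is limited). The gripper opens to 85 mm and grips with 20 to 120 N. Pads are 22 mm wide; open, the fingers measure 114 mm over their backs; the gripper's body (76 mm by 85 mm) begins 54 mm behind the grasp point. The pads swing forward as they close: fully open they stand 13 mm farther back than shut.
Start: joints at [59.53, 19.595, 87.324, -0, 73.075, -8.365], TCP at [0.198, 0.486, 0.203] pointing down, gripper open.
Joint ranges: [-145.02, 145.02], [-44.19, 115.74], [2.07, 154.8], [-57.11, 237.11], [16.16, 152.29], [-177.93, 177.93]. Speed limits (degrees/s): [147.25, 147.25, 180, 180, 180, 180].

### API

Orientations are given as a 3x3 rotation matrix whose columns are the frame's x, y, z axes.
In Python, from plant import arm gives the robot as it stands.
- The arm moves only by the tool send_rows, never from a script. Its argument "plan" is a list of rows, each a list of 5 numbers: the shift along the tool's x, y, z in cm, then the turn about the tool's z in degrees, then the finger opening in cm, from 0 to 8.54. A call has 1 to 5 rows; each row shifts and turns the pose as measured when the row begins, along the tool's axes as they then stand; what a row does not reach is not made up. A row lasts 1/8 s, in which the tool goes at most 62.5 mm and 10.7 degrees, less where a joint would pass 70% of its speed; a pose out of reach is approached as far as the arm can. A call is refused whole if a number of a shift passes 6.25 or a number of a turn 10.7, either way. A call with a gripper value outside its range is refused whole. The fingers move at their own pace and stop on an object; "force" is the grip in N (left out, the last holds). Time passes only in rows, so rows that do not move let the fingers close. It gives the time, the measured TCP pose, the force and the opening at its end, in the units of the state.
- arm.get_state(): the state, without advancing time (a new reading comes with each control period).
- arm.get_image(name): name is "scene" or "top"; returns a dict with "pixels" (480x640x3 uint8, red, green, blue), "fx", "fy", "cx", "cy" (pixels), "rvec" (rotation vector, rad) and "tvec" (3), from world to camera coordinates, as OpenCV has them. Camera axes: x right, y down, z forward; pixel columns grow to the right and rows downward; lengths in m; the calibration is good to about 2 mm. A picture is of the moment at which its call begins. There is no depth.
- arm.finish_job(): hands the job in, once; it reports no verdict.
The state is a dict: "t": time; "joint_positions": joint angles; "joint_velocities": joint speeds; "joint_efforts": joint torques, N m; "eef_pos": TCP position; "eef_rot": TCP orientation; "contact_force": force on the tool from outside, world axes, zero at the start; "torque": the same for the moment, N m; "width": finger opening in m.
Only numpy, scipy, OpenCV 4.12 (cv2) and the standard library are available. Lean on these libraries where they do the work, as an engineer would, in place of code of your own. Each camera call takes 0.05 s, during which the arm holds its last target. There are 200 camera calls.

## Working session

There is one attempt and no reset: what is moved stays moved. The work goes in short steps, Python scripts to look and compute and a tool call to move; the robot and the scene stay as the last step left them, time stands still between calls to the robot, and variables do not carry over. Pictures are saved under pics/ and viewed, on a budget of 10 in all, crops included, one or two more only if the job needs it, and the job is handed in when it is done.

Besides the shell and the picture viewer there is one more tool, called after "Request:" as a command line: name --pt "numbers of a row" for each row, then --argument value for the rest. send_rows: Moves the arm, as the interface text tells. Its arguments: {"type":"object","properties":{"plan":{"type":"array","items":{"type":"array","items":{"type":"number"}}},"force":{"type":"number"}},"required":["plan"]}

```bash
mkdir -p pics; ls
python3 - <<'E'
from plant import arm
import cv2
for n in ("scene","top"):
    d=arm.get_image(n); cv2.imwrite(f"pics/{n}0.png",d["pixels"][:,:,::-1])
    R=cv2.Rodrigues(d["rvec"])[0]; print(n,d["fx"],d["fy"],d["cx"],d["cy"],R.round(3).tolist(),(-R.T@d["tvec"]).round(3))
s=arm.get_state(); print(s)
E
```

```text
pics
scene 509.4495061591377 509.4495061591377 317.90646095203414 234.16602833632334 [[-0.483, 0.876, -0.016], [0.638, 0.339, -0.691], [-0.6, -0.344, -0.723]] [1.303 0.445 0.945]
top 549.8060458156842 549.8060458156842 324.7881662729278 244.39390253339394 [[0.014, -1.0, -0.013], [-0.993, -0.013, -0.121], [0.12, 0.015, -0.993]] [0.465 0.011 1.08 ]
{'t': 0.1, 'joint_positions': array([ 5.95311000e+01,  1.96319639e+01,  8.73706131e+01,  1.02047690e-03,
        7.30746616e+01, -8.36345842e+00]), 'joint_velocities': array([-0.03482349, -0.10657411, -0.21082782,  0.03540937, -0.05312451,
       -0.08370223]), 'joint_efforts': array([ 1.43129902e-03, -4.34447479e+01, -2.46490073e+01, -2.55003606e-04,
        4.56944254e-03,  2.10114763e-05]), 'eef_pos': array([0.19732639, 0.48609076, 0.2027068 ]), 'eef_rot': array([[-9.26490866e-01,  3.76316606e-01, -6.98251646e-04],
       [ 3.76317194e-01,  9.26490172e-01, -1.15326553e-03],
       [ 2.12930317e-04, -1.33125408e-03, -9.99999091e-01]]), 'contact_force': array([ 0.58842466,  0.21999633, -0.04333246]), 'torque': array([ 0.04864998, -0.02764413, -0.04480139]), 'width': 0.0852001221894471}
```

View pics/top0.png

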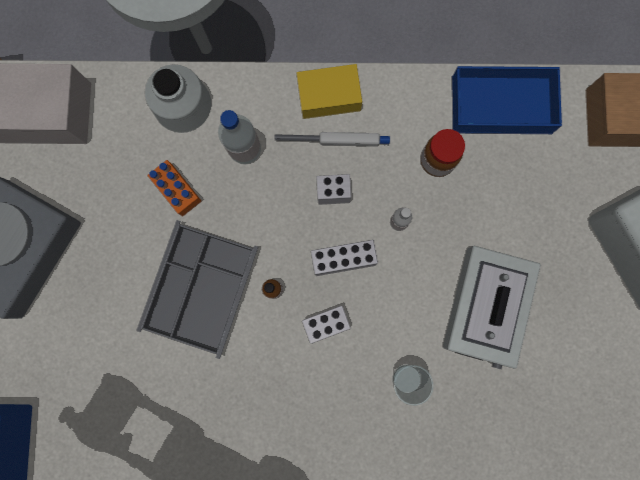

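View pics/scene0.png

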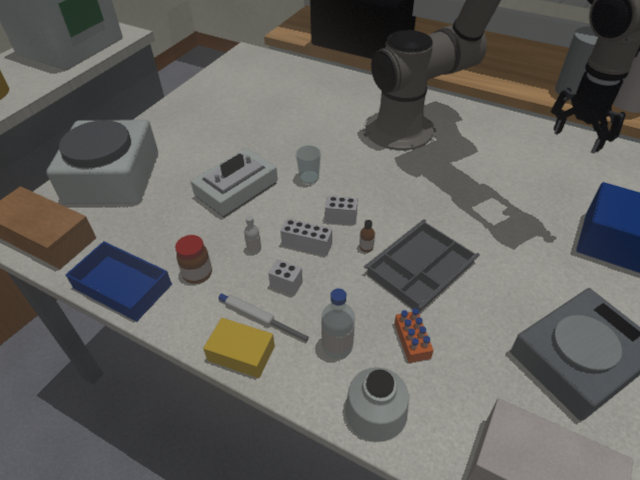

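The top view shows the tote at (200,290), short block (334,188), long block (345,257), middle block (327,323) and the heater with plate (497,306). The amber vial is at (272,289), the slim bottle (402,217) and the beaker (408,378). Next I rectify each area at its own height and segment it.

```bash
cat > h.py <<'E'
from plant import arm
import cv2, numpy as np
def H(d,z,x1,y1,s):   # panel px (u,v): y=y1-u/s, x=x1-v/s  (s px per m)
    R=cv2.Rodrigues(d["rvec"])[0]; K=np.array([[d["fx"],0,d["cx"]],[0,d["fy"],d["cy"]],[0,0,1]])
    P=K@np.c_[R,d["tvec"]]
    return P@np.array([[0,-1/s,x1],[-1/s,0,y1],[0,0,z],[0,0,1]]) 
def warp(d,z,x1,y1,w,h,s):
    A=np.array([[0,-1/s,x1],[-1/s,0,y1],[0,0,z],[0,0,1.]])
    R=cv2.Rodrigues(np.array(d["rvec"]))[0]; K=np.array([[d["fx"],0,d["cx"]],[0,d["fy"],d["cy"]],[0,0,1]])
    M=K@np.c_[R,np.array(d["tvec"])]@A
    return cv2.warpPerspective(d["pixels"][:,:,::-1].copy(),M,(w,h),flags=cv2.INTER_CUBIC|cv2.WARP_INVERSE_MAP)
E
python3 - <<'E'
from h import *
d=arm.get_image("top"); s=1500
out=np.zeros((600,800,3),np.uint8)
# tote panel z=.03: x .20..55 , y .12..38
pan={"tote":(.03,.51,.37,390,390),"heat":(.068,.48,-.23,390,390)}
a=warp(d,.03,.51,.38,400,420,s); b=warp(d,.068,.47,-.21,400,420,s)
out[:420,:400]=a; out[:420,400:]=b
cv2.imwrite("pics/p1.png",out[:420])
g=warp(d,.055,.65,.1,300*2,330*2,2000)
hsv=cv2.cvtColor(g,cv2.COLOR_BGR2HSV)
for n,th in (("blocks",175),("b2",195)):
    m=((g.min(2)>th)*255).astype(np.uint8)
    m=cv2.morphologyEx(m,cv2.MORPH_CLOSE,np.ones((25,25)))
    for c in cv2.findContours(m,0,2)[0]:
        if cv2.contourArea(c)>4000:
            r=cv2.minAreaRect(c); p=cv2.boxPoints(r); W=np.c_[.65-p[:,1]/2000,.1-p[:,0]/2000]
            e=W[1]-W[0]; f=W[2]-W[1]; L=e if np.hypot(*e)>np.hypot(*f) else f
            print(n,W.mean(0).round(4),np.hypot(*e).round(4),np.hypot(*f).round(4),"ang",np.degrees(np.arctan2(L[1],L[0])).round(1))
E
```

```text
(no output)
```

View pics/p1.png

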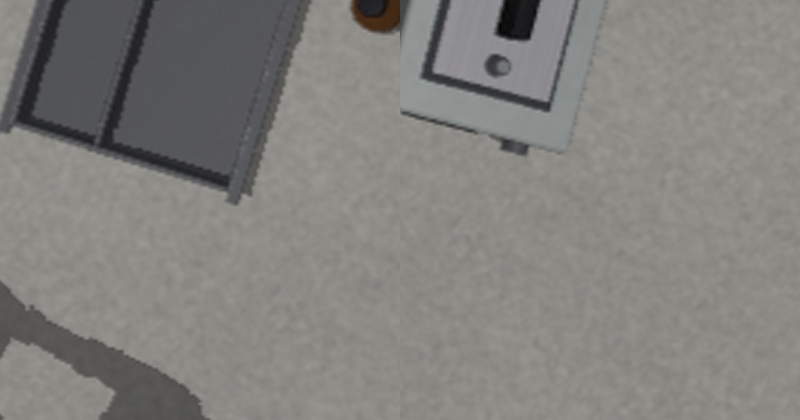

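The panels were cut about 0.15 m too low in x. The tote's lower end and the heater's lower half show at their tops, so I'm shifting the windows and looking again.

Run:
```python
from h import *
d=arm.get_image("top"); s=1500
out=np.zeros((600,800,3),np.uint8)
out[:400,:400]=warp(d,.03,.65,.38,400,400,s); out[:400,400:]=warp(d,.068,.60,-.21,400,400,s)
g=warp(d,.055,.76,.09,300*2,370*2,2000)
out[400:]=0
cv2.imwrite("pics/p2.png",out[:400])
print(np.percentile(g.min(2),[10,50,80,90,95,98]))
for th in (150,170):
    m=((g.min(2)>th)*255).astype(np.uint8)
    m=cv2.morphologyEx(m,cv2.MORPH_CLOSE,np.ones((25,25)))
    for c in cv2.findContours(m,0,2)[0]:
        if cv2.contourArea(c)>4000:
            r=cv2.minAreaRect(c); p=cv2.boxPoints(r); W=np.c_[.76-p[:,1]/2000,.09-p[:,0]/2000]
            e=W[1]-W[0]; f=W[2]-W[1]; L=e if np.hypot(*e)>np.hypot(*f) else f
            print(th,W.mean(0).round(4),np.hypot(*e).round(4),np.hypot(*f).round(4),"ang",np.degrees(np.arctan2(L[1],L[0])).round(1))
```

```text
[124. 136. 139. 141. 144. 155.]
150 [0.4408 0.0225] 0.0766 0.0428 ang -68.7
150 [ 0.5667 -0.0095] 0.1159 0.0421 ang -79.2
```

View pics/p2.png

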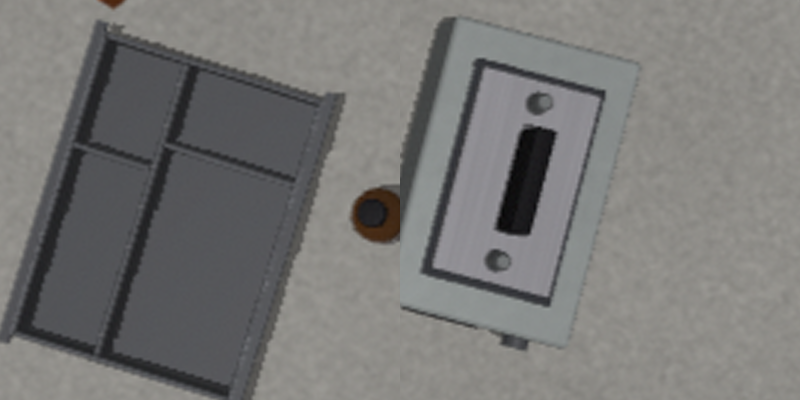

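The tote centre is near (.51,.27) at about -16.5°, and the heater/plate is near (.479,-.287) at about -15°. I now refine every pose by maximising the image gradient along projected model edges, using both cameras.

```bash
cat > fit.py <<'E'
from h import *
from scipy.optimize import differential_evolution
def rect(w,h,z,cx=0,cy=0):
    c=[(cx-w/2,cy-h/2,z),(cx+w/2,cy-h/2,z),(cx+w/2,cy+h/2,z),(cx-w/2,cy+h/2,z)]
    return [(c[i],c[(i+1)%4]) for i in range(4)]
def block(L): return rect(L,.046,.055)
TOTE=rect(.212,.156,.03)+rect(.128,.054,.03,-.038,.047)+rect(.072,.054,.03,.066,.047)+rect(.146,.088,.03,-.029,-.028)+rect(.054,.088,.03,.075,-.028)
PLATE=rect(.138,.08,.068)
HANDLE=rect(.07,.014,.106)
HEAT=rect(.2,.13,.06)
def views(names=("top","scene")):
    V=[]
    for n in names:
        d=arm.get_image(n); g=cv2.GaussianBlur(cv2.cvtColor(d["pixels"],cv2.COLOR_RGB2GRAY).astype(np.float32),(0,0),.7)
        V.append((d,np.array(d["rvec"]),np.array(d["tvec"]),np.array([[d["fx"],0,d["cx"]],[0,d["fy"],d["cy"]],[0,0,1]]),cv2.Sobel(g,5,1,0),cv2.Sobel(g,5,0,1)))
    return V
def pts(E,p):
    E=np.array(E,float); t=np.linspace(.04,.96,40)[:,None,None]
    P=(E[:,0]*(1-t)+E[:,1]*t).transpose(1,0,2)
    c,s=np.cos(np.radians(p[2])),np.sin(np.radians(p[2]))
    return P@np.array([[c,s,0],[-s,c,0],[0,0,1]])+[p[0],p[1],0]
def score(p,E,V):
    P=pts(E,p); tot=0
    for d,rv,tv,K,gx,gy in V:
        q=cv2.projectPoints(P.reshape(-1,3),rv,tv,K,None)[0].reshape(P.shape[0],-1,2).astype(np.float32)
        n=q[:,-1]-q[:,0]; n=np.c_[-n[:,1],n[:,0]]/np.hypot(*n.T)[:,None]
        a=cv2.remap(gx,q[...,0],q[...,1],1); b=cv2.remap(gy,q[...,0],q[...,1],1)
        v=np.abs((a*n[:,:1]+b*n[:,1:]).mean(1)); tot+=np.sqrt(v).mean()
    return -tot
def fit(E,p0,V,r=.012,ra=5):
    b=[(p0[0]-r,p0[0]+r),(p0[1]-r,p0[1]+r),(p0[2]-ra,p0[2]+ra)]
    o=differential_evolution(score,b,args=(E,V),seed=1,maxiter=80,popsize=20)
    return o.x,o.fun
def draw(img,E,p,v,M=None,col=(0,255,0)):
    for l in pts(E,p):
        q=cv2.projectPoints(l,v[1],v[2],v[3],None)[0].reshape(-1,2)
        cv2.polylines(img,[np.int32((q+.5)*2*8)],False,col,1,cv2.LINE_AA,3)
E
cat > m0.py <<'E'
from fit import *
V=views()
it={"tote":(TOTE,(.509,.268,-16.5)),"plate":(PLATE,(.4787,-.2867,-14.7)),"handle":(HANDLE,(.4787,-.2867,-14.7)),"heat":(HEAT,(.4787,-.2867,-14.7)),
"long":(block(.12),(.5667,-.0095,-79.2)),"middle":(block(.08),(.4408,.0225,-68.7)),"short":(block(.064),(.694,-.005,-87))}
im=cv2.resize(V[0][0]["pixels"][:,:,::-1],None,fx=2,fy=2)
for k,(E,p) in it.items():
    r=[fit(E,p,W,.015 if k=="short" else .01) for W in (V,V[:1],V[1:])]
    print(k,*[(x[0].round(4).tolist(),round(x[1],1)) for x in r]); draw(im,E,r[0][0],V[0])
cv2.imwrite("pics/ov.png",im[300:760,270:1090][:, :800])
E
python3 m0.py
```

```text
tote ([0.5029, 0.2677, -17.0774], np.float64(-15.0)) ([0.5062, 0.2581, -17.2711], np.float64(-8.8)) ([0.5069, 0.278, -16.8065], np.float32(-7.8))
plate ([0.4784, -0.2872, -14.741], np.float64(-22.3)) ([0.4788, -0.2869, -14.7359], np.float32(-14.7)) ([0.4741, -0.2951, -10.1339], np.float64(-10.6))
handle ([0.4783, -0.2872, -15.478], np.float64(-23.9)) ([0.4783, -0.2869, -14.3788], np.float64(-14.5)) ([0.4765, -0.2924, -16.6013], np.float64(-10.9))
heat ([0.4756, -0.2872, -15.1605], np.float32(-17.1)) ([0.4801, -0.2881, -14.8763], np.float64(-9.2)) ([0.4749, -0.2878, -16.6641], np.float64(-8.6))
long ([0.5615, -0.0037, -78.8982], np.float64(-19.3)) ([0.5605, -0.0028, -79.1424], np.float64(-9.7)) ([0.5639, -0.0046, -78.2319], np.float32(-10.5))
middle ([0.4411, 0.022, -67.9528], np.float64(-18.1)) ([0.4489, 0.0166, -68.897], np.float64(-10.8)) ([0.4393, 0.022, -68.7377], np.float32(-8.9))
short ([0.7017, 0.0084, -85.991], np.float64(-17.6)) ([0.6927, 0.0078, -84.7394], np.float32(-8.9)) ([0.6995, 0.008, -84.2368], np.float64(-9.3))
```

View pics/ov.png

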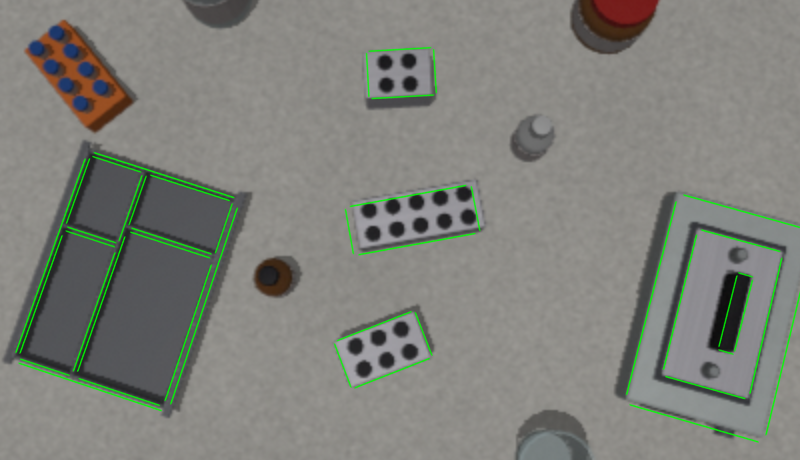

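Short, middle, plate and heater overlays sit right. The long block's overlay is about 5 mm off to the upper right of the true block, and the tote's y is uncertain. I'll refit those two more tightly and check them enlarged in both views.

Run:
```python
from fit import *
V=views()
INN=TOTE[4:]
def show(E,ps,i,c,hw,hh,f):
    v=V[i]; im=cv2.resize(v[0]["pixels"][:,:,::-1],None,fx=f,fy=f,interpolation=cv2.INTER_CUBIC)
    for p,col in ps:
        for l in pts(E,p):
            q=cv2.projectPoints(l,v[1],v[2],v[3],None)[0].reshape(-1,2); cv2.polylines(im,[np.int32((q+.5)*f*8)],False,col,1,cv2.LINE_AA,3)
    x,y=int(c[0]*f),int(c[1]*f); return im[y-hh:y+hh,x-hw:x+hw]
a=[fit(TOTE,(.506,.266,-17),W,.01,3) for W in (V[:1],V[1:],V)]
b=[fit(INN,(.506,.266,-17),W,.01,3) for W in (V[:1],V[1:],V)]
print([(r[0].round(4).tolist(),round(float(r[1]),2)) for r in a+b])
bm=[(.5062-.0,.2665,-17.)]
LB=block(.12)+[((-.06,-.023,0),(.06,-.023,0)),((-.06,-.023,0),(-.06,-.023,.055))]
l=[fit(block(.12),(.5667,-.0095,-79),W,.004,1.5) for W in (V[:1],V[1:],V)]
print([(r[0].round(4).tolist(),round(float(r[1]),2)) for r in l])
s=[fit(block(.064),(.6985,.0075,-85.5),W,.006,3) for W in (V[:1],V[1:],V)]
print([(r[0].round(4).tolist(),round(float(r[1]),2)) for r in s])
m=[fit(block(.08),(.4411,.022,-68.5),W,.005,2) for W in (V[:1],V[1:],V)]
print([(r[0].round(4).tolist(),round(float(r[1]),2)) for r in m])
A=show(TOTE,[(a[2][0],(0,255,0)),(b[2][0],(0,0,255))],0,(200,290),200,300,4)
B=show(TOTE,[(a[2][0],(0,255,0)),(b[2][0],(0,0,255))],1,(422,266),200,150,3)
C=show(block(.12),[(l[2][0],(0,255,0))],0,(345,255),200,150,4)
cv2.imwrite("pics/t1.png",np.hstack([A,np.vstack([B,C])]))
```

```text
[([0.5062, 0.2582, -17.1819], -8.75), ([0.5056, 0.2747, -16.4489], -7.21), ([0.503, 0.2676, -17.0802], -14.97), ([0.5088, 0.2581, -17.2838], -8.7), ([0.5056, 0.2746, -16.2303], -6.79), ([0.5027, 0.2677, -17.3065], -14.53)]
[([0.5627, -0.0124, -79.2019], -9.73), ([0.5639, -0.0055, -78.5438], -10.48), ([0.5632, -0.0125, -79.1884], -18.55)]
[([0.6925, 0.0125, -82.5118], -9.15), ([0.6997, 0.0081, -84.6453], -9.31), ([0.7018, 0.0086, -85.429], -17.59)]
[([0.446, 0.0237, -68.9375], -10.68), ([0.4394, 0.022, -68.3939], -8.94), ([0.4411, 0.0221, -68.3265], -18.18)]
```

View pics/t1.png

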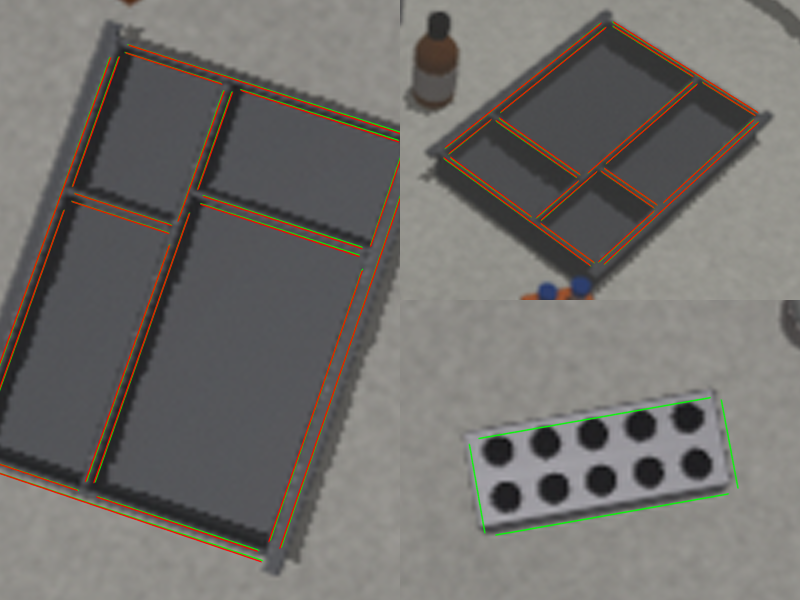

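In the top view the long block truly sits about 3 mm above the fitted outline, so the thresholded rectangle (.566,-.0098) is better. The tote overlay is close, and both long sides have a small lip outside it. I'll check the tote with averaged 1-D profiles in its own frame.

Run:
```python
from fit import *
V=views(); p=(.503,.2676,-17.1)
def prof(v,xs,ys,z=.03):
    X,Y=np.meshgrid(xs,ys,indexing="ij"); c,s=np.cos(np.radians(p[2])),np.sin(np.radians(p[2]))
    P=np.stack([p[0]+c*X-s*Y,p[1]+s*X+c*Y,0*X+z],-1).reshape(-1,3)
    q=cv2.projectPoints(P,v[1],v[2],v[3],None)[0].reshape(*X.shape,2).astype(np.float32)
    g=cv2.cvtColor(v[0]["pixels"],cv2.COLOR_RGB2GRAY).astype(np.float32)
    return cv2.remap(g,q[...,0],q[...,1],1)
mm=np.arange(-90,91)/1000
for v,n in zip(V,("top","scene")):
    f=lambda a,lo,hi:" ".join(f"{int(x)}" for x in a[lo:hi])
    a=prof(v,np.linspace(-.09,.03,60),mm).mean(0)
    print(n,"across y -90..-65",f(a,0,26)); print("  y 5..30",f(a,95,121)); print("  y 65..90",f(a,155,181))
    xx=np.arange(-120,121)/1000
    b=prof(v,xx,np.linspace(-.06,.005,40)).mean(1); c=prof(v,xx,np.linspace(.03,.065,40)).mean(1)
    print("  x -118..-92",f(b,2,29)); print("  plate row x 33..58",f(b,153,179)); print("  long row x 15..40",f(c,135,161)); print("  x 92..118",f(b,212,239))
```

```text
top across y -90..-65 138 129 114 97 89 87 85 81 78 80 85 87 87 88 89 90 89 86 81 82 85 86 87 86 86 86
  y 5..30 84 84 84 83 78 69 56 44 39 37 37 38 45 56 70 80 81 78 79 82 84 84 84 84 84 84
  y 65..90 80 75 64 52 42 39 37 37 37 39 45 57 72 84 88 85 83 82 82 85 93 107 123 135 140 140
  x -118..-92 142 142 142 142 142 142 142 142 142 142 142 142 139 124 104 91 80 64 48 40 39 43 46 49 59 74 83
  plate row x 33..58 84 84 85 85 85 84 84 84 84 85 84 82 79 81 84 78 65 53 49 55 69 80 83 84 84 84
  long row x 15..40 83 83 83 83 83 83 83 83 82 82 82 81 77 77 81 80 69 55 48 48 57 71 79 81 82 82
  x 92..118 83 83 83 83 83 83 83 83 83 78 66 58 66 78 79 77 78 88 108 127 135 137 138 138 139 139 140
scene across y -90..-65 146 143 137 128 115 101 89 82 79 78 79 79 78 75 69 63 58 55 54 53 53 54 54 54 54 56
  y 5..30 73 73 73 73 73 73 73 73 72 73 73 74 72 68 62 57 54 53 53 52 53 53 55 58 62 66
  y 65..90 74 74 74 74 74 73 73 74 75 77 79 79 79 78 77 76 73 69 64 61 62 67 76 85 95 107
  x -118..-92 145 145 146 146 146 146 145 142 137 130 121 109 95 83 72 64 58 54 52 52 52 52 52 52 52 52 52
  plate row x 33..58 76 76 76 76 76 76 76 76 75 75 75 74 73 69 64 59 55 52 52 52 52 52 52 52 52 52
  long row x 15..40 76 76 76 76 76 76 76 76 76 76 75 75 74 71 66 61 55 52 51 51 51 51 51 51 51 51
  x 92..118 77 77 77 77 77 77 77 77 77 76 76 75 71 67 61 56 54 53 53 53 53 53 53 53 53 53 53
```

Averaged over both cameras the tote is at (.503,.268,-17°), well within the ±4 mm bay clearance. Next is a helper that turns a target pose into row shifts.

```bash
cat > go.py <<'E'
import sys, numpy as np
from plant import arm
T=dict(tote=(.503,.2678,-17.))
BAY=dict(long=(-.038,.047),short=(.066,.047),middle=(.075,-.028),plate=(-.029,-.028))
def bay(n):
    x,y,a=T["tote"]; c,s=np.cos(np.radians(a)),np.sin(np.radians(a)); u,v=BAY[n]; return x+c*u-s*v,y+s*u+c*v
def rows(x,y,z,yaw,n=None):
    s=arm.get_state(); p=s["eef_pos"]; R=s["eef_rot"]; cur=np.degrees(np.arctan2(R[1,1],R[0,1]))
    turn=(cur-yaw+180)%360-180; d=np.array([x,y,z])-p
    if n is None: n=int(max(np.ceil(np.linalg.norm(d)/.0615),np.ceil(abs(turn)/10.6),1))
    print("t",round(s["t"],2),"pos",p.round(4),"yaw",round(cur,1),"F",s["contact_force"].round(1),"w",round(s["width"],4),"tilt",R[2,:2].round(4),"j6",s["joint_positions"][5].round(0))
    for i in range(n):
        a=np.radians(cur-turn*i/n); t=np.array([np.sin(a),-np.cos(a),0]); u=np.array([np.cos(a),np.sin(a),0])
        print([round(100*d@t/n,2),round(100*d@u/n,2),round(-100*d[2]/n,2),round(turn/n,1)])
if __name__=="__main__":
    a=sys.argv[1:]
    for g in a:
        v=g.split(","); 
        if v[0] in BAY: v=[*bay(v[0]),*v[1:]]
        v=[float(k) for k in v]; rows(*v[:4],int(v[4]) if len(v)>4 else None)
E
python3 go.py .700,.008,.16,4.5; python3 -c "
from go import bay
for b in ('long','short','middle','plate'): print(b,bay(b))"
```

```text
t 0.5 pos [0.1975 0.4864 0.2033] yaw 67.9 F [-0.4  0.  -0.1] w 0.0856 tilt [0. 0.] j6 -8.0
[np.float64(5.38), np.float64(-2.12), np.float64(0.36), np.float64(5.3)]
[np.float64(5.55), np.float64(-1.61), np.float64(0.36), np.float64(5.3)]
[np.float64(5.68), np.float64(-1.1), np.float64(0.36), np.float64(5.3)]
[np.float64(5.75), np.float64(-0.57), np.float64(0.36), np.float64(5.3)]
[np.float64(5.78), np.float64(-0.04), np.float64(0.36), np.float64(5.3)]
[np.float64(5.76), np.float64(0.5), np.float64(0.36), np.float64(5.3)]
[np.float64(5.69), np.float64(1.02), np.float64(0.36), np.float64(5.3)]
[np.float64(5.57), np.float64(1.54), np.float64(0.36), np.float64(5.3)]
[np.float64(5.41), np.float64(2.05), np.float64(0.36), np.float64(5.3)]
[np.float64(5.19), np.float64(2.54), np.float64(0.36), np.float64(5.3)]
[np.float64(4.94), np.float64(3.01), np.float64(0.36), np.float64(5.3)]
[np.float64(4.64), np.float64(3.45), np.float64(0.36), np.float64(5.3)]
long (np.float64(0.4804018893953733), np.float64(0.32385644830972665))
short (np.float64(0.5798575840155289), np.float64(0.293449791018562))
middle (np.float64(0.566536448964991), np.float64(0.21909558897882975))
plate (np.float64(0.46708075434483537), np.float64(0.24950224626999434))
```

Request:
send_rows --pt "5.4 -2.1 0.3 5.3 8.5" --pt "5.5 -1.6 0.3 5.3 8.5" --pt "5.7 -1.1 0.3 5.3 8.5" --pt "5.7 -0.6 0.3 5.3 8.5" --pt "5.8 0 0.3 5.3 8.5" --force 50

```text
t: 1.12
eef_pos: [-0.0636, 0.5939, 0.1892]
eef_rot: [[-0.644, 0.765, 0.002], [0.765, 0.644, 0.003], [0.001, 0.003, -1.0]]
contact_force: [0.4, 0.6, -0.3]
width: 0.0849
```

Request:
send_rows --pt "5.7 0.5 0.3 5.3 8.5" --pt "5.7 1 0.3 5.3 8.5" --pt "5.6 1.5 0.3 5.3 8.5" --pt "5.4 2 0.3 5.3 8.5" --pt "5.2 2.5 0.3 5.3 8.5"

```text
t: 1.75
eef_pos: [-0.1402, 0.8282, 0.1748]
eef_rot: [[-0.285, 0.958, -0.001], [0.958, 0.285, 0.016], [0.016, 0.004, -1.0]]
contact_force: [0.3, 1.1, 1.4]
width: 0.0848
```

```bash
python3 go.py .700,.008,.09,4.5
```

```text
t 1.75 pos [-0.1402  0.8282  0.1748] yaw 16.6 F [0.3 1.1 1.4] w 0.0848 tilt [0.0158 0.0038] j6 78.0
[np.float64(5.13), np.float64(2.86), np.float64(0.42), np.float64(0.6)]
[np.float64(5.1), np.float64(2.91), np.float64(0.42), np.float64(0.6)]
[np.float64(5.07), np.float64(2.96), np.float64(0.42), np.float64(0.6)]
[np.float64(5.04), np.float64(3.02), np.float64(0.42), np.float64(0.6)]
[np.float64(5.0), np.float64(3.07), np.float64(0.42), np.float64(0.6)]
[np.float64(4.97), np.float64(3.12), np.float64(0.42), np.float64(0.6)]
[np.float64(4.94), np.float64(3.18), np.float64(0.42), np.float64(0.6)]
[np.float64(4.9), np.float64(3.23), np.float64(0.42), np.float64(0.6)]
[np.float64(4.87), np.float64(3.28), np.float64(0.42), np.float64(0.6)]
[np.float64(4.83), np.float64(3.33), np.float64(0.42), np.float64(0.6)]
[np.float64(4.8), np.float64(3.38), np.float64(0.42), np.float64(0.6)]
[np.float64(4.76), np.float64(3.43), np.float64(0.42), np.float64(0.6)]
[np.float64(4.73), np.float64(3.48), np.float64(0.42), np.float64(0.6)]
[np.float64(4.69), np.float64(3.53), np.float64(0.42), np.float64(0.6)]
[np.float64(4.65), np.float64(3.58), np.float64(0.42), np.float64(0.6)]
[np.float64(4.62), np.float64(3.63), np.float64(0.42), np.float64(0.6)]
[np.float64(4.58), np.float64(3.68), np.float64(0.42), np.float64(0.6)]
[np.float64(4.54), np.float64(3.72), np.float64(0.42), np.float64(0.6)]
[np.float64(4.5), np.float64(3.77), np.float64(0.42), np.float64(0.6)]
[np.float64(4.46), np.float64(3.82), np.float64(0.42), np.float64(0.6)]
```

My helper had the tool's x axis sign wrong, so the arm swung the wrong way, through free air with no contact. I'm fixing that and using the measured rotation.

```bash
sed -i 's/t=np.array(\[np.sin(a),-np.cos(a),0\])/t=np.array([-np.sin(a),np.cos(a),0])/; s/print(\[round(100\*d@t\/n,2),round(100\*d@u\/n,2),round(-100\*d\[2\]\/n,2),round(turn\/n,1)\])/print(*(round(float(k),2) for k in (100*d@t\/n,100*d@u\/n,-100*d[2]\/n,turn\/n)),sep=", ")/' go.py; python3 go.py .22,.5,.19,17
```

```text
t 1.75 pos [-0.1402  0.8282  0.1748] yaw 16.6 F [0.3 1.1 1.4] w 0.0848 tilt [0.0158 0.0038] j6 78.0
-5.22, 3.15, -0.19, -0.05
-5.22, 3.14, -0.19, -0.05
-5.22, 3.14, -0.19, -0.05
-5.22, 3.13, -0.19, -0.05
-5.23, 3.13, -0.19, -0.05
-5.23, 3.12, -0.19, -0.05
-5.23, 3.12, -0.19, -0.05
-5.24, 3.11, -0.19, -0.05
```

Request:
send_rows --pt "-5.2 3.1 -0.2 0 8.5" --pt "-5.2 3.1 -0.2 0 8.5" --pt "-5.2 3.1 -0.2 0 8.5" --pt "-5.2 3.1 -0.2 0 8.5" --pt "-5.2 3.1 -0.2 0 8.5"

```text
t: 2.38
eef_pos: [0.0702, 0.6502, 0.1499]
eef_rot: [[-0.289, 0.957, -0.001], [0.957, 0.289, 0.005], [0.006, 0.0, -1.0]]
contact_force: [0.7, 0.7, -0.1]
width: 0.0852
```

Request:
send_rows --pt "-5.2 3.1 -0.2 0 8.5" --pt "-5.2 3.1 -0.2 0 8.5" --pt "-5.2 3.1 -0.2 0 8.5"

```text
t: 2.75
eef_pos: [0.208, 0.5235, 0.1554]
eef_rot: [[-0.29, 0.957, -0.0], [0.957, 0.29, 0.006], [0.006, 0.001, -1.0]]
contact_force: [0.9, 0.9, 0.7]
width: 0.0849
```

```bash
python3 go.py .70,.008,.12,4.5
```

```text
t 2.75 pos [0.208  0.5235 0.1554] yaw 16.8 F [0.9 0.9 0.7] w 0.0849 tilt [0.006  0.0014] j6 43.0
-5.3, 2.68, 0.29, 1.03
-5.25, 2.77, 0.29, 1.03
-5.2, 2.87, 0.29, 1.03
-5.15, 2.96, 0.29, 1.03
-5.09, 3.05, 0.29, 1.03
-5.04, 3.14, 0.29, 1.03
-4.98, 3.23, 0.29, 1.03
-4.92, 3.32, 0.29, 1.03
-4.86, 3.41, 0.29, 1.03
-4.8, 3.5, 0.29, 1.03
-4.74, 3.58, 0.29, 1.03
-4.67, 3.67, 0.29, 1.03
```

Request:
send_rows --pt "-5.3 2.7 0 1 8.5" --pt "-5.2 2.8 0 1 8.5" --pt "-5.2 2.9 0 1 8.5" --pt "-5.1 3 0 1 8.5" --pt "-5.1 3 0 1 8.5"

```text
t: 3.38
eef_pos: [0.4201, 0.3025, 0.1552]
eef_rot: [[-0.203, 0.979, 0.003], [0.979, 0.203, 0.009], [0.008, 0.004, -1.0]]
contact_force: [0.4, -0.0, -0.6]
width: 0.0852
```

Request:
send_rows --pt "-5 3.1 0 1 8.5" --pt "-5 3.2 0 1 8.5" --pt "-4.9 3.3 0 1 8.5" --pt "-4.9 3.4 0 1 8.5" --pt "-4.8 3.5 0 1 8.5"

```text
t: 4.0
eef_pos: [0.6303, 0.0794, 0.1548]
eef_rot: [[-0.113, 0.994, 0.005], [0.994, 0.113, 0.01], [0.009, 0.006, -1.0]]
contact_force: [0.4, 1.1, -1.2]
width: 0.0846
```

```bash
python3 go.py .70,.008,.10,4.5,3
```

```text
t 4.0 pos [0.6303 0.0794 0.1548] yaw 6.5 F [ 0.4  1.1 -1.2] w 0.0846 tilt [0.0094 0.0062] j6 -7.0
-2.63, 2.04, 1.83, 0.66
-2.6, 2.07, 1.83, 0.66
-2.58, 2.1, 1.83, 0.66
```

Request:
send_rows --pt "-2.7 2.1 1.8 0.7 8.5" --pt "-2.6 2.1 1.8 0.7 8.5" --pt "-2.6 2.1 1.8 0.6 8.5" --pt "0 0 0 0 8.5"

```text
t: 4.5
eef_pos: [0.7056, 0.0, 0.0975]
eef_rot: [[-0.071, 0.997, 0.006], [0.997, 0.071, 0.01], [0.009, 0.006, -1.0]]
contact_force: [-0.8, -0.4, -0.7]
width: 0.0848
```

```bash
python3 go.py .70,.008,.03,4.5,3
python3 - <<'E'
from fit import *
V=views(("top","scene"))
f=3
def crop(v,c,hw,hh):
    im=cv2.resize(v[0]["pixels"][:,:,::-1],None,fx=f,fy=f,interpolation=cv2.INTER_CUBIC)
    for l in pts(block(.064),(.70,.008,-85.5)):
        q=cv2.projectPoints(l,v[1],v[2],v[3],None)[0].reshape(-1,2); cv2.polylines(im,[np.int32((q+.5)*f*8)],False,(0,255,0),1,cv2.LINE_AA,3)
    x,y=int(c[0]*f),int(c[1]*f); return im[max(y-hh,0):y+hh,x-hw:x+hw]
cv2.imwrite("pics/s1.png",np.hstack([crop(V[0],(334,188),150,150),crop(V[1],(286,270),150,150)]))
E
```

```text
t 4.5 pos [0.7056 0.     0.0975] yaw 4.1 F [-0.8 -0.4 -0.7] w 0.0848 tilt [0.0092 0.0065] j6 -11.0
0.28, -0.17, 2.25, -0.15
0.28, -0.17, 2.25, -0.15
0.28, -0.17, 2.25, -0.15
```

View pics/s1.png

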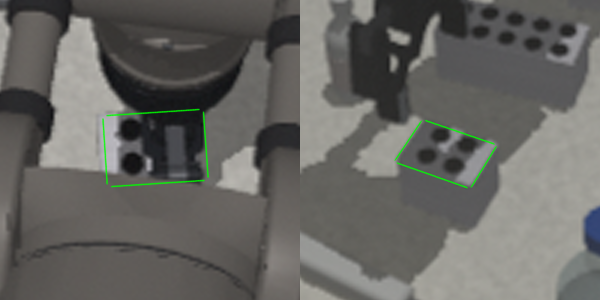

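The outline at (.700,.008) agrees with the block in both views, with its left edge perhaps 2 mm out in the top one. I'll correct 8 mm along y, then descend and grip.

Request:
send_rows --pt "0.9 -0.5 0 -0.4 8.5" --pt "0 0 2.3 0 8.5" --pt "0 0 2.3 0 8.5" --pt "0 0 2 0 8.5" --pt "0 0 0 0 8.5"

```text
t: 5.22
eef_pos: [0.6988, 0.02, 0.039]
eef_rot: [[-0.089, 0.996, 0.015], [0.996, 0.089, 0.011], [0.01, 0.016, -1.0]]
contact_force: [-0.0, 0.2, -0.6]
width: 0.0849
```

```bash
python3 go.py .70,.008,.028,4.5,1
```

```text
t 5.22 pos [0.6988 0.02   0.039 ] yaw 5.1 F [-0.   0.2 -0.6] w 0.0849 tilt [0.0096 0.0161] j6 -10.0
-1.2, 0.01, 1.1, 0.61
```

Request:
send_rows --pt "-1.2 0 0.5 0.5 8.5" --pt "0 0 0 0 8.5" --pt "0 0 0 0 8.5"

```text
t: 5.6
eef_pos: [0.7014, 0.0083, 0.0376]
eef_rot: [[-0.081, 0.996, 0.02], [0.997, 0.081, 0.011], [0.009, 0.021, -1.0]]
contact_force: [-0.9, -0.1, -0.0]
width: 0.0845
```

```bash
python3 go.py .70,.008,.028,4.5,1
```

```text
t 5.6 pos [0.7014 0.0083 0.0376] yaw 4.7 F [-0.9 -0.1 -0. ] w 0.0845 tilt [0.0088 0.0212] j6 -11.0
-0.02, -0.14, 0.96, 0.16
```

Request:
send_rows --pt "0 -0.1 1.1 0 8.5" --pt "0 0 0.1 0 4" --pt "0 0 0 0 4" --pt "0 0 0 0 4"

```text
t: 6.1
eef_pos: [0.7001, 0.0083, 0.0253]
eef_rot: [[-0.081, 0.996, 0.02], [0.997, 0.081, 0.01], [0.009, 0.02, -1.0]]
contact_force: [-3.0, 0.1, 3.8]
width: 0.0402
```

Request:
send_rows --pt "0 0 0 0 4" --pt "0 0 0 0 4"

```text
t: 6.35
eef_pos: [0.6999, 0.0083, 0.0254]
eef_rot: [[-0.081, 0.996, 0.019], [0.997, 0.081, 0.01], [0.009, 0.02, -1.0]]
contact_force: [-0.4, -0.8, 0.1]
width: 0.0401
```

```bash
python3 go.py short,.15,73
```

```text
t 6.35 pos [0.6999 0.0083 0.0254] yaw 4.7 F [-0.4 -0.8  0.1] w 0.0401 tilt [0.0088 0.02  ] j6 -11.0
4.2, -1.38, -1.78, -9.76
4.37, -0.65, -1.78, -9.76
4.42, 0.1, -1.78, -9.76
4.34, 0.85, -1.78, -9.76
4.13, 1.58, -1.78, -9.76
3.8, 2.25, -1.78, -9.76
3.37, 2.87, -1.78, -9.76
```

The width reads 0.040, exactly the commanded value, though the block is 46 mm wide. I'll look before lifting.

Run:
```python
from fit import *
V=views(("scene",)); v=V[0]
print(cv2.projectPoints(np.array([[.70,.008,.025],[.70,.008,.055]]),v[1],v[2],v[3],None)[0].reshape(-1,2))
im=v[0]["pixels"][180:330,200:400,::-1]
cv2.imwrite("pics/s2.png",cv2.resize(im,None,fx=4,fy=4,interpolation=cv2.INTER_CUBIC))
```

```text
[[284.81337462 278.80475874]
 [283.97699179 270.49529952]]
```

View pics/s2.png

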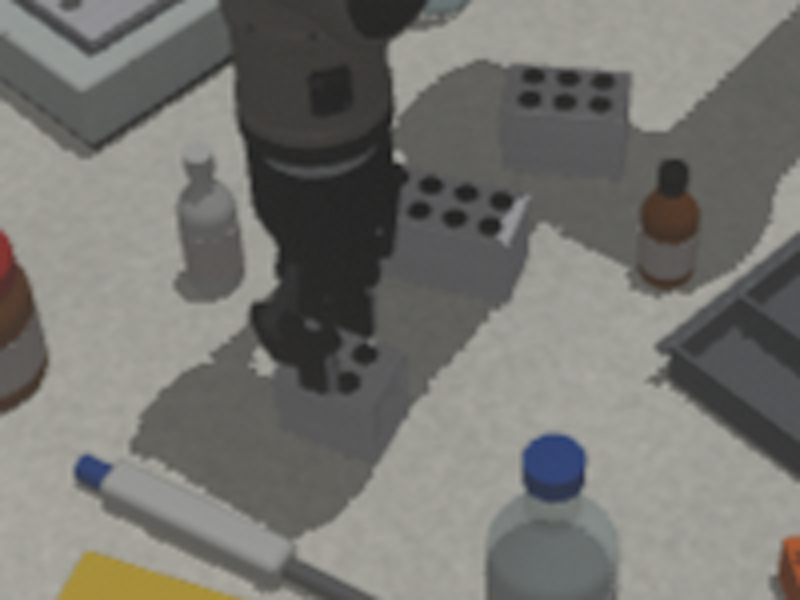

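Run:
```python
from fit import *
V=views(("scene",)); v=V[0]
for P in [(.72,.010,.03),(.725,.010,.03),(.725,.01,.055),(.68,.006,.03),(.68,.006,.055),(.7,.008,.1)]:
    q=cv2.projectPoints(np.array([P]),v[1],v[2],v[3],None)[0].ravel(); print(P,((q-[200,180])*4).round(0))
b=pts(block(.064),(.70,.008,-85.5))[:,0]
for z in (0,.055):
    b[:,2]=z; print(((cv2.projectPoints(b,v[1],v[2],v[3],None)[0].reshape(-1,2)-[200,180])*4).round(0).tolist())
print(arm.get_state()["joint_positions"].round(2))
```

```text
(0.72, 0.01, 0.03) [323. 415.]
(0.725, 0.01, 0.03) [319. 421.]
(0.725, 0.01, 0.055) [316. 394.]
(0.68, 0.006, 0.03) [354. 365.]
(0.68, 0.006, 0.055) [351. 337.]
(0.7, 0.008, 0.1) [331. 310.]Traceback (most recent call last):
  File "<stdin>", line 7, in <module>
cv2.error: OpenCV(4.12.0) /io/opencv/modules/calib3d/src/calibration_base.cpp:1490: error: (-215:Assertion failed) npoints >= 0 && (depth == CV_32F || depth == CV_64F) in function 'projectPoints'
```

Run:
```python
from fit import *
v=views(("scene",))[0]
f=lambda P:cv2.projectPoints(np.array([P],float),v[1],v[2],v[3],None)[0].ravel().round(1)
u=np.array([.376,.926,0]); c=np.array([.1975,.4863,.203])
for z in (.203,.216,.23,.25): print(z,f([c[0],c[1],z]),*[f(np.r_[(c+s*.05*u)[:2],z]) for s in (-1,1)])
a=cv2.imread("pics/scene0.png")[60:180,530:640]; b=v[0]["pixels"][230:310,240:340,::-1]
cv2.imwrite("pics/s3.png",np.hstack([cv2.resize(a,(400,436),interpolation=2),cv2.resize(b,(400,320),interpolation=2)[:436] if 0 else cv2.copyMakeBorder(cv2.resize(b,(400,320),interpolation=2),0,116,0,0,0)]))
s=arm.get_state(); print(s["contact_force"],s["width"])
```

```text
0.203 [568.2 157.4] [549.4 147.5] [588.  167.8]
0.216 [570.2 152.9] [551.1 143. ] [590.1 163.2]
0.23 [572.3 147.9] [553.  138.1] [592.4 158.3]
0.25 [575.3 140.7] [555.7 130.9] [595.8 151. ]
[-2.38572219 -1.14306337  0.06450077] 0.039985416414443135
```

View pics/s3.png

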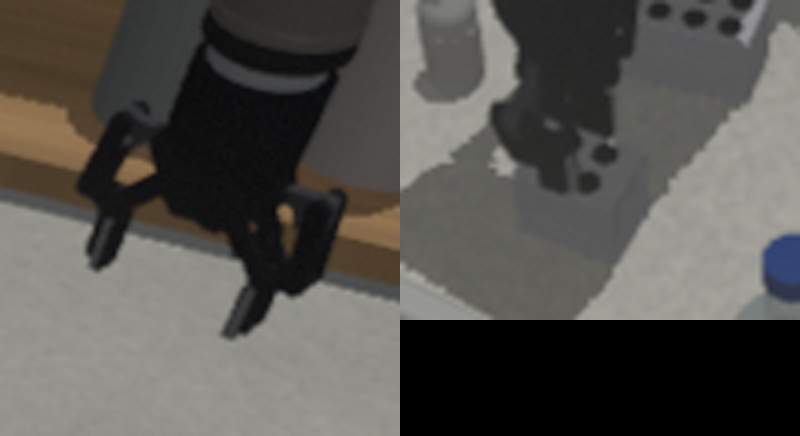

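In the start view the finger tips image at z≈.247, not the .216 the TCP reading implies, and here too the tips sit at the block's top at about z≈.057. So the real tips are about 30 mm above what the reading says. I'll measure this by lowering the part-closed fingers gently onto the block's top (55 mm).

Request:
send_rows --pt "0 0 0.25 0 4" --pt "0 0 0.2 0 4" --pt "0 0 0.15 0 4"

```text
t: 6.88
eef_pos: [0.703, 0.0084, 0.0251]
eef_rot: [[-0.082, 0.996, 0.028], [0.997, 0.081, 0.01], [0.008, 0.028, -1.0]]
contact_force: [-4.3, -0.2, 7.7]
width: 0.0399
```

Contact came at reading .0251 with 7.7 N, so at this width the real tips are 30 mm above the TCP reading and a grasp needs a reading near 0.00. I'll back up, open, recentre and descend.

Request:
send_rows --pt "0 0 -2 0 8.5" --pt "0 0 -1 0 8.5" --pt "0 -0.2 0 0 8.5" --pt "0 0 0 0 8.5"

```text
t: 7.38
eef_pos: [0.7004, 0.0081, 0.055]
eef_rot: [[-0.082, 0.996, 0.028], [0.997, 0.081, 0.01], [0.008, 0.029, -1.0]]
contact_force: [-0.3, 0.5, -0.0]
width: 0.0849
```

```bash
python3 go.py .70,.008,.000,4.5,3
```

```text
t 7.38 pos [0.7004 0.0081 0.055 ] yaw 4.7 F [-0.3  0.5 -0. ] w 0.0849 tilt [0.0078 0.0292] j6 -11.0
-0.0, -0.01, 1.83, 0.06
-0.0, -0.01, 1.83, 0.06
-0.0, -0.01, 1.83, 0.06
```

Request:
send_rows --pt "0 -0.05 1.9 0 8.5" --pt "0 -0.05 1.9 0 8.5" --pt "0 -0.05 1.7 0 8.5" --pt "0 0 0 0 8.5"

```text
t: 7.88
eef_pos: [0.6978, 0.0087, -0.0079]
eef_rot: [[-0.081, 0.996, 0.022], [0.997, 0.081, 0.011], [0.009, 0.023, -1.0]]
contact_force: [-0.1, 0.2, -0.0]
width: 0.0848
```

Request:
send_rows --pt "0 0 0 0 4" --pt "0 0 0 0 4" --pt "0 0 0 0 4"

```text
t: 8.25
eef_pos: [0.699, 0.0087, -0.0068]
eef_rot: [[-0.081, 0.996, 0.024], [0.997, 0.081, 0.011], [0.009, 0.025, -1.0]]
contact_force: [0.3, 0.5, -2.1]
width: 0.0454
```

```bash
python3 go.py short,.10,73
```

```text
t 8.25 pos [ 0.699   0.0087 -0.0068] yaw 4.7 F [ 0.3  0.5 -2.1] w 0.0454 tilt [0.0086 0.0253] j6 -11.0
4.19, -1.37, -1.53, -9.76
4.36, -0.63, -1.53, -9.76
4.41, 0.11, -1.53, -9.76
4.32, 0.86, -1.53, -9.76
4.12, 1.58, -1.53, -9.76
3.79, 2.26, -1.53, -9.76
3.35, 2.87, -1.53, -9.76
```

Gripped at 45 mm, but the tips are a little too low to clear the 30 mm walls. Re-gripping 8 mm higher.

Request:
send_rows --pt "0 0 0 0 6" --pt "0 0 -0.8 0 6" --pt "0 0 0 0 4" --pt "0 0 0 0 4" --pt "0 0 0 0 4"

```text
t: 8.88
eef_pos: [0.6994, 0.0085, 0.0035]
eef_rot: [[-0.081, 0.996, 0.027], [0.997, 0.081, 0.01], [0.008, 0.028, -1.0]]
contact_force: [0.8, 0.4, -0.3]
width: 0.045
```

Request:
send_rows --pt "0 0 -3 0 4" --pt "0 0 -4 0 4" --pt "0 0 -3 0 4" --pt "0 0 0 0 4"

```text
t: 9.38
eef_pos: [0.6945, 0.0076, 0.102]
eef_rot: [[-0.081, 0.996, 0.019], [0.997, 0.081, 0.011], [0.009, 0.02, -1.0]]
contact_force: [0.5, -0.1, -2.6]
width: 0.0453
```

```bash
python3 go.py short,.10,73
```

```text
t 9.38 pos [0.6945 0.0076 0.102 ] yaw 4.7 F [ 0.5 -0.1 -2.6] w 0.0453 tilt [0.0095 0.02  ] j6 -11.0
4.2, -1.3, 0.03, -9.76
4.36, -0.57, 0.03, -9.76
4.4, 0.18, 0.03, -9.76
4.3, 0.92, 0.03, -9.76
4.08, 1.64, 0.03, -9.76
3.75, 2.31, 0.03, -9.76
3.3, 2.91, 0.03, -9.76
```

Request:
send_rows --pt "4.2 -1.3 0 -9.8 4" --pt "4.4 -0.6 0 -9.8 4" --pt "4.4 0.2 0 -9.8 4" --pt "4.3 0.9 0 -9.8 4" --pt "4.1 1.6 0 -9.8 4"

```text
t: 10.0
eef_pos: [0.6036, 0.2122, 0.091]
eef_rot: [[-0.817, 0.576, 0.004], [0.576, 0.817, 0.009], [0.002, 0.01, -1.0]]
contact_force: [0.5, 0.4, -2.3]
width: 0.0449
```

Request:
send_rows --pt "3.7 2.3 0 -9.8 4" --pt "3.3 2.9 0 -9.8 4" --pt "0 0 0 0 4" --pt "0 0 0 0 4"

```text
t: 10.5
eef_pos: [0.5617, 0.2965, 0.0826]
eef_rot: [[-0.967, 0.253, -0.009], [0.253, 0.968, 0.005], [0.01, 0.002, -1.0]]
contact_force: [-0.2, 0.2, -2.3]
width: 0.0452
```

```bash
python3 go.py short,.05,73,2
```

```text
t 10.5 pos [0.5617 0.2965 0.0826] yaw 75.4 F [-0.2  0.2 -2.3] w 0.0452 tilt [0.0096 0.0025] j6 -55.0
-0.92, 0.08, 1.63, 1.18
-0.91, 0.1, 1.63, 1.18
```

Request:
send_rows --pt "-1.8 0.2 0 2.4 4" --pt "0 0 0 0 4" --pt "0 0 0 0 4"

```text
t: 10.88
eef_pos: [0.5795, 0.2905, 0.0797]
eef_rot: [[-0.954, 0.299, -0.013], [0.299, 0.954, 0.003], [0.013, -0.001, -1.0]]
contact_force: [0.1, -0.2, -2.8]
width: 0.0452
```

```bash
python3 go.py short,.042,73,2
```

```text
t 10.88 pos [0.5795 0.2905 0.0797] yaw 72.6 F [ 0.1 -0.2 -2.8] w 0.0452 tilt [ 0.0133 -0.0011] j6 -53.0
0.03, 0.14, 1.89, -0.2
0.03, 0.14, 1.89, -0.2
```

Request:
send_rows --pt "0 0.3 0 -0.2 4" --pt "0 0 2 0 4" --pt "0 0 1.5 0 4" --pt "0 0 0 0 4"

```text
t: 11.38
eef_pos: [0.5794, 0.2934, 0.044]
eef_rot: [[-0.955, 0.295, -0.013], [0.295, 0.955, 0.003], [0.013, -0.001, -1.0]]
contact_force: [1.2, 0.0, -3.2]
width: 0.0453
```

```bash
python3 go.py short,.012,73,2
```

```text
t 11.38 pos [0.5794 0.2934 0.044 ] yaw 72.8 F [ 1.2  0.  -3.2] w 0.0453 tilt [ 0.0135 -0.0008] j6 -53.0
-0.02, 0.01, 1.6, -0.09
-0.02, 0.01, 1.6, -0.09
```

Request:
send_rows --pt "0 0 1.2 0 4" --pt "0 0 1.2 0 4" --pt "0 0 0.6 0 4" --pt "0 0 0.3 0 4" --pt "0 0 0.3 0 4"

```text
t: 12.0
eef_pos: [0.5797, 0.294, 0.0076]
eef_rot: [[-0.955, 0.295, -0.011], [0.295, 0.955, 0.004], [0.012, 0.001, -1.0]]
contact_force: [-7.3, -3.4, 18.6]
width: 0.045
```

The floor contact came at .0076, with .0075 expected, so the short block is in its bay. I release it and head to the middle block.

Request:
send_rows --pt "0 0 -0.1 0 6" --pt "0 0 0 0 6.5" --pt "0 0 -2 0 6.5" --pt "0 0 -4 0 8.5" --pt "0 0 -3 0 8.5"

```text
t: 12.62
eef_pos: [0.5806, 0.2935, 0.1002]
eef_rot: [[-0.955, 0.295, -0.012], [0.295, 0.955, 0.004], [0.013, -0.0, -1.0]]
contact_force: [-0.1, 0.1, -0.7]
width: 0.0853
```

```bash
python3 go.py .4405,.0225,.10,21.5
python3 - <<'E'
from fit import *
v=views()
print(fit(block(.064)[:0] or [((a[0],a[1],a[2]+.004),(b[0],b[1],b[2]+.004)) for a,b in block(.064)],(.5799,.2934,-17),v,.008,4))
E
```

```text
t 12.62 pos [0.5806 0.2935 0.1002] yaw 72.8 F [-0.1  0.1 -0.7] w 0.0853 tilt [ 0.0126 -0.0001] j6 -53.0
1.08, -6.01, 0.0, 10.27
-0.01, -6.1, 0.0, 10.27
-1.1, -6.0, 0.0, 10.27
-2.15, -5.71, 0.0, 10.27
-3.13, -5.24, 0.0, 10.27
(array([  0.57915044,   0.29377598, -18.18786563]), np.float64(-16.62579345703125))
```

Request:
send_rows --pt "1.1 -6 0 10.3 8.5" --pt "0 -6.1 0 10.3 8.5" --pt "-1.1 -6 0 10.3 8.5" --pt "-2.1 -5.7 0 10.3 8.5" --pt "-3.1 -5.2 0 10.2 8.5"

```text
t: 13.35
eef_pos: [0.4357, 0.0217, 0.0979]
eef_rot: [[-0.345, 0.939, -0.005], [0.939, 0.345, 0.006], [0.007, -0.002, -1.0]]
contact_force: [1.7, -0.5, 0.0]
width: 0.0851
```

Request:
send_rows --pt "0 0 0 0 8.5" --pt "0 0 0 0 8.5"

```text
t: 13.6
eef_pos: [0.4337, 0.019, 0.0972]
eef_rot: [[-0.339, 0.941, -0.006], [0.941, 0.339, 0.006], [0.008, -0.004, -1.0]]
contact_force: [0.5, 0.7, 0.3]
width: 0.0845
```

```bash
python3 go.py .4405,.0225,.06,21.5,1
```

```text
t 13.6 pos [0.4337 0.019  0.0972] yaw 19.8 F [0.5 0.7 0.3] w 0.0845 tilt [ 0.0076 -0.0038] j6 -28.0
0.1, 0.75, 3.72, -1.71
```

Request:
send_rows --pt "0.1 0.8 0 -1.7 8.5" --pt "0 0 3.5 0 8.5" --pt "0 0 3.5 0 8.5" --pt "0 0 1 0 8.5" --pt "0 0 0 0 8.5"

```text
t: 14.22
eef_pos: [0.4465, 0.0284, 0.0153]
eef_rot: [[-0.382, 0.924, -0.001], [0.924, 0.382, 0.006], [0.006, 0.001, -1.0]]
contact_force: [-0.5, -0.2, 0.5]
width: 0.0849
```

```bash
python3 go.py .4405,.0225,.0035,21.5,1
```

```text
t 14.22 pos [0.4465 0.0284 0.0153] yaw 22.4 F [-0.5 -0.2  0.5] w 0.0849 tilt [0.0058 0.0015] j6 -29.0
-0.32, -0.78, 1.18, 0.94
```

Request:
send_rows --pt "-0.3 -0.7 1.1 0.9 8.5" --pt "0 0 0 0 8.5" --pt "0 0 0 0 4" --pt "0 0 0 0 4" --pt "0 0 0 0 4"

```text
t: 14.85
eef_pos: [0.4425, 0.0226, 0.0062]
eef_rot: [[-0.367, 0.93, 0.003], [0.93, 0.367, 0.005], [0.004, 0.005, -1.0]]
contact_force: [-1.0, 1.3, 0.1]
width: 0.0451
```

```bash
python3 go.py .4405,.0225,.0035,21.5,1
```

```text
t 14.85 pos [0.4425 0.0226 0.0062] yaw 21.5 F [-1.   1.3  0.1] w 0.0451 tilt [0.0037 0.0049] j6 -29.0
0.06, -0.19, 0.27, 0.05
```

Request:
send_rows --pt "0 0 -3 0 4" --pt "0 0 -6 0 4" --pt "0 0 -5 0 4" --pt "0 0 0 0 4"

```text
t: 15.35
eef_pos: [0.4408, 0.022, 0.1486]
eef_rot: [[-0.367, 0.93, -0.001], [0.93, 0.367, 0.006], [0.006, 0.001, -1.0]]
contact_force: [-0.3, -0.4, -4.8]
width: 0.0449
```

```bash
python3 go.py middle,.145,-17,5
```

```text
t 15.35 pos [0.4408 0.022  0.1486] yaw 21.5 F [-0.3 -0.4 -4.8] w 0.0449 tilt [0.006  0.0014] j6 -29.0
2.74, 3.79, 0.07, 7.71
3.23, 3.38, 0.07, 7.71
3.65, 2.92, 0.07, 7.71
4.01, 2.4, 0.07, 7.71
4.3, 1.85, 0.07, 7.71
```

Request:
send_rows --pt "2.7 3.8 0 7.7 4" --pt "3.2 3.4 0 7.7 4" --pt "3.6 2.9 0 7.7 4" --pt "4 2.4 0 7.7 4" --pt "4.2 1.8 0 7.5 4"

```text
t: 15.98
eef_pos: [0.5658, 0.2181, 0.1391]
eef_rot: [[0.314, 0.949, -0.016], [0.949, -0.314, 0.003], [-0.002, -0.016, -1.0]]
contact_force: [0.1, -0.7, -4.6]
width: 0.0446
```

Request:
send_rows --pt "0 0 0 0 4" --pt "0 0 0 0 4"

```text
t: 16.23
eef_pos: [0.5642, 0.2201, 0.1333]
eef_rot: [[0.311, 0.95, -0.023], [0.95, -0.311, 0.002], [-0.006, -0.023, -1.0]]
contact_force: [-0.5, -0.0, -3.9]
width: 0.045
```

```bash
python3 go.py middle,.06,-17,1
```

```text
t 16.23 pos [0.5642 0.2201 0.1333] yaw -18.1 F [-0.5 -0.  -3.9] w 0.045 tilt [-0.0058 -0.0226] j6 32.0
-0.02, 0.26, 7.33, -1.12
```

Request:
send_rows --pt "0 0.3 2 -1.1 4" --pt "0 0.1 3 0 4" --pt "0 0.1 2 0 4" --pt "0 0 0 0 4" --pt "0 0 0 0 4"

```text
t: 16.85
eef_pos: [0.5639, 0.2138, 0.0589]
eef_rot: [[0.293, 0.956, -0.029], [0.956, -0.293, -0.0], [-0.009, -0.028, -1.0]]
contact_force: [-0.1, 0.5, -4.3]
width: 0.0448
```

```bash
python3 go.py middle,.040,-17,1
```

```text
t 16.85 pos [0.5639 0.2138 0.0589] yaw -17.1 F [-0.1  0.5 -4.3] w 0.0448 tilt [-0.0088 -0.0279] j6 30.0
0.58, 0.1, 1.89, -0.06
```

Request:
send_rows --pt "0.6 0.2 0.6 0 4" --pt "0 0 0 0 4" --pt "0 0 0 0 4"

```text
t: 17.23
eef_pos: [0.5687, 0.2194, 0.0545]
eef_rot: [[0.293, 0.956, -0.026], [0.956, -0.293, 0.001], [-0.007, -0.025, -1.0]]
contact_force: [-0.5, 0.3, -4.1]
width: 0.0448
```

```bash
python3 go.py middle,.014,-17,1
```

```text
t 17.23 pos [0.5687 0.2194 0.0545] yaw -17.0 F [-0.5  0.3 -4.1] w 0.0448 tilt [-0.007  -0.0248] j6 31.0
-0.1, -0.2, 4.05, -0.05
```

Request:
send_rows --pt "-0.1 -0.1 1.3 0 4" --pt "0 0 1.3 0 4" --pt "0 0 0.8 0 4" --pt "0 0 0.4 0 4" --pt "0 0 0.3 0 4"

```text
t: 17.85
eef_pos: [0.5658, 0.2184, 0.0107]
eef_rot: [[0.293, 0.956, -0.027], [0.956, -0.293, -0.0], [-0.008, -0.026, -1.0]]
contact_force: [-7.0, -5.3, 21.3]
width: 0.0452
```

The floor contact came at .0107, with .0102 expected, so I release it. Long block next.

Request:
send_rows --pt "0 0 -0.1 0 6" --pt "0 0 0 0 6.5" --pt "0 0 -2 0 6.5" --pt "0 0 -5 0 8.5" --pt "0 0 -3 0 8.5"

```text
t: 18.48
eef_pos: [0.5691, 0.2187, 0.1147]
eef_rot: [[0.293, 0.956, -0.026], [0.956, -0.293, 0.0], [-0.007, -0.025, -1.0]]
contact_force: [-0.3, -0.5, 0.4]
width: 0.0848
```

```bash
python3 go.py .5655,-.0075,.115,10.8,5
python3 - <<'E'
from fit import *
V=views()
up=lambda E,h:[((a[0],a[1],a[2]+h),(b[0],b[1],b[2]+h)) for a,b in E]
for W in (V,V[:1],V[1:]): print("mid",fit(up(block(.08),.004),(.5665,.2191,-107),W,.007,4)[0].round(4))
# long block: bright-top centroid in top, gradient fit in scene
d=V[0][0]; g=warp(d,.055,.66,.09,360,360,2000); m=((g.min(2)>150)*255).astype(np.uint8); m=cv2.morphologyEx(m,3,np.ones((25,25)))
for c in cv2.findContours(m,0,2)[0]:
    if cv2.contourArea(c)>8000: r=cv2.minAreaRect(c); print("long top",.66-r[0][1]/2000,.09-r[0][0]/2000,r[1],r[2])
print("long scene",fit(block(.12),(.565,-.0065,-79),V[1:],.005,2))
E
```

```text
t 18.48 pos [0.5691 0.2187 0.1147] yaw -17.0 F [-0.3 -0.5  0.4] w 0.0848 tilt [-0.0071 -0.0245] j6 30.0
-4.35, 1.26, -0.01, -5.57
-4.45, 0.83, -0.01, -5.57
-4.51, 0.39, -0.01, -5.57
-4.52, -0.05, -0.01, -5.57
-4.5, -0.48, -0.01, -5.57
mid [   0.5645    0.2178 -105.5068]
mid [   0.5658    0.2193 -106.3505]
mid [   0.5596    0.2174 -107.417 ]
long top 0.570250015258789 0.00025001525878906583 (358.99993896484375, 358.99993896484375) 0.0
long scene (array([ 5.64063932e-01, -4.74557436e-03, -7.85740899e+01]), np.float32(-10.698547))
```

Request:
send_rows --pt "-4.3 1.3 0 -5.6 8.5" --pt "-4.4 0.8 0 -5.6 8.5" --pt "-4.5 0.4 0 -5.6 8.5" --pt "-4.5 0 0 -5.6 8.5" --pt "-4.5 -0.5 0 -5.5 8.5"

```text
t: 19.2
eef_pos: [0.5689, -0.0086, 0.1137]
eef_rot: [[-0.21, 0.977, -0.02], [0.978, 0.21, 0.002], [0.007, -0.019, -1.0]]
contact_force: [1.0, 0.7, -0.1]
width: 0.0849
```

Request:
send_rows --pt "0 0 0 0 8.5" --pt "0 0 0 0 8.5" --pt "0 0 0 0 8.5"

```text
t: 19.58
eef_pos: [0.5683, -0.0102, 0.1124]
eef_rot: [[-0.206, 0.978, -0.022], [0.979, 0.206, 0.003], [0.007, -0.021, -1.0]]
contact_force: [-0.6, 0.2, 0.2]
width: 0.0848
```

```bash
python3 go.py .5655,-.0075,.003,10.8,1
```

```text
t 19.57 pos [ 0.5683 -0.0102  0.1124] yaw 11.9 F [-0.6  0.2  0.2] w 0.0848 tilt [ 0.0073 -0.0206] j6 -21.0
0.32, -0.22, 10.94, 1.08
```

Request:
send_rows --pt "0.2 -0.1 0 1 8.5" --pt "0 0.1 3.5 0 8.5" --pt "0 0.1 3.5 0 8.5" --pt "0 0 2 0 8.5" --pt "0 0 0 0 8.5"

```text
t: 20.2
eef_pos: [0.5676, -0.0026, 0.0208]
eef_rot: [[-0.19, 0.982, -0.019], [0.982, 0.19, 0.003], [0.007, -0.018, -1.0]]
contact_force: [-0.3, 0.2, 0.6]
width: 0.0849
```

```bash
python3 go.py .5655,-.0075,.004,10.8,1
```

```text
t 20.2 pos [ 0.5676 -0.0026  0.0208] yaw 11.0 F [-0.3  0.2  0.6] w 0.0849 tilt [ 0.0066 -0.0182] j6 -19.0
-0.45, -0.3, 1.68, 0.18
```

Request:
send_rows --pt "-0.4 -0.3 1.6 0.2 8.5" --pt "0 0 0 0 8.5" --pt "0 0 0 0 4" --pt "0 0 0 0 4" --pt "0 0 0 0 4"

```text
t: 20.82
eef_pos: [0.5674, -0.0055, 0.0093]
eef_rot: [[-0.188, 0.982, -0.013], [0.982, 0.188, 0.002], [0.005, -0.013, -1.0]]
contact_force: [-0.2, -1.1, -2.9]
width: 0.0445
```

```bash
python3 go.py .5655,-.0075,.004,10.8,1
```

```text
t 20.82 pos [ 0.5674 -0.0055  0.0093] yaw 10.9 F [-0.2 -1.1 -2.9] w 0.0445 tilt [ 0.0047 -0.0128] j6 -19.0
-0.16, -0.22, 0.53, 0.05
```

Request:
send_rows --pt "0 0 -2 0 4" --pt "0 0 -5 0 4" --pt "0 0 -6 0 4" --pt "0 0 0 0 4" --force 80

```text
t: 21.32
eef_pos: [0.5675, -0.0052, 0.14]
eef_rot: [[-0.188, 0.982, -0.02], [0.982, 0.188, 0.004], [0.007, -0.019, -1.0]]
contact_force: [0.1, -0.4, -6.5]
width: 0.0443
```

```bash
python3 go.py long,.135,73,7
```

```text
t 21.32 pos [ 0.5675 -0.0052  0.14  ] yaw 10.8 F [ 0.1 -0.4 -6.5] w 0.0443 tilt [ 0.0074 -0.0188] j6 -19.0
4.85, -0.34, 0.07, -8.88
4.85, 0.41, 0.07, -8.88
4.72, 1.16, 0.07, -8.88
4.49, 1.87, 0.07, -8.88
4.14, 2.54, 0.07, -8.88
3.7, 3.15, 0.07, -8.88
3.17, 3.69, 0.07, -8.88
```

Request:
send_rows --pt "4.8 -0.3 0 -8.8 4" --pt "4.8 0.4 0 -8.8 4" --pt "4.7 1.1 0 -8.8 4" --pt "4.5 1.8 0 -8.8 4" --pt "4.1 2.5 0 -8.8 4"

```text
t: 21.95
eef_pos: [0.4972, 0.2295, 0.1321]
eef_rot: [[-0.826, 0.562, -0.036], [0.562, 0.827, 0.001], [0.03, -0.019, -0.999]]
contact_force: [0.5, -0.2, -6.4]
width: 0.0442
```

Request:
send_rows --pt "3.7 3.1 0 -8.8 4" --pt "3 3.5 0 -7.5 4" --pt "0 0 0 0 4" --pt "0 0 0 0 4"

```text
t: 22.45
eef_pos: [0.4641, 0.3242, 0.1238]
eef_rot: [[-0.955, 0.293, -0.05], [0.294, 0.956, -0.005], [0.047, -0.02, -0.999]]
contact_force: [0.3, 0.2, -5.9]
width: 0.0443
```

```bash
python3 go.py long,.07,73,1
```

```text
t 22.45 pos [0.4641 0.3242 0.1238] yaw 73.0 F [ 0.3  0.2 -5.9] w 0.0443 tilt [ 0.0468 -0.0197] j6 -47.0
-1.56, 0.45, 5.38, -0.04
```

Request:
send_rows --pt "-1.5 0.4 0 0 4" --pt "0 0 0 0 4" --pt "0 0 2 0 4" --pt "0 0 1.5 0 4" --pt "0 0 0 0 4"

```text
t: 23.08
eef_pos: [0.4803, 0.3191, 0.0855]
eef_rot: [[-0.952, 0.301, -0.053], [0.301, 0.954, -0.006], [0.048, -0.022, -0.999]]
contact_force: [-0.3, 0.2, -6.8]
width: 0.0441
```

```bash
python3 go.py long,.05,73,1
python3 - <<'E'
from fit import *
V=views(); s=arm.get_state(); h=s["eef_pos"][2]-.0093; p=s["eef_pos"]
up=lambda E,h:[((a[0],a[1],a[2]+h),(b[0],b[1],b[2]+h)) for a,b in E]
for W in (V,V[:1],V[1:]): print(h,fit(up(block(.12),h),(p[0],p[1],-17),W,.008,4))
E
```

```text
t 23.07 pos [0.4803 0.3191 0.0855] yaw 72.5 F [-0.3  0.2 -6.8] w 0.0441 tilt [ 0.0482 -0.0219] j6 -48.0
0.13, 0.45, 3.55, -0.49
0.07752342036701144 (array([  0.4812956 ,   0.32349259, -16.17914215]), np.float64(-12.36593246459961))
0.07752342036701144 (array([  0.48299878,   0.32774789, -18.30945709]), np.float32(-7.4767327))
0.07752342036701144 (array([  0.48033591,   0.32453076, -13.60227485]), np.float32(-6.410705))
```

Request:
send_rows --pt "0 0.4 0 -0.5 4" --pt "-0.1 0 2 0 4" --pt "-0.1 0 2 0 4" --pt "0 0 0 0 4" --pt "0 0 0 0 4"

```text
t: 23.8
eef_pos: [0.4854, 0.3256, 0.0504]
eef_rot: [[-0.956, 0.29, -0.042], [0.29, 0.957, -0.001], [0.04, -0.013, -0.999]]
contact_force: [1.4, 0.7, -5.7]
width: 0.0441
```

```bash
python3 go.py long,.02,73,1
```

```text
t 23.8 pos [0.4854 0.3256 0.0504] yaw 73.1 F [ 1.4  0.7 -5.7] w 0.0441 tilt [ 0.04   -0.0131] j6 -48.0
0.43, -0.31, 3.04, 0.14
```

Request:
send_rows --pt "0.4 -0.2 0 0 4" --pt "0 0 0 0 4" --pt "0 0 0 0 4"

```text
t: 24.18
eef_pos: [0.4816, 0.3255, 0.0528]
eef_rot: [[-0.956, 0.29, -0.039], [0.29, 0.957, 0.001], [0.037, -0.011, -0.999]]
contact_force: [-0.0, -0.4, -5.7]
width: 0.0441
```

```bash
python3 go.py long,.02,73,1
```

```text
t 24.18 pos [0.4816 0.3255 0.0528] yaw 73.2 F [-0.  -0.4 -5.7] w 0.0441 tilt [ 0.0375 -0.0107] j6 -48.0
0.07, -0.19, 3.28, 0.16
```

Request:
send_rows --pt "0 -0.15 1.3 0 4" --pt "0 0 1.3 0 4" --pt "0 0 0.8 0 4" --pt "0 0 0.4 0 4" --pt "0 0 0.3 0 4"

```text
t: 24.8
eef_pos: [0.4752, 0.3267, 0.0228]
eef_rot: [[-0.956, 0.289, -0.04], [0.289, 0.957, 0.005], [0.04, -0.007, -0.999]]
contact_force: [-7.5, -5.0, 18.7]
width: 0.0442
```

```bash
python3 go.py long,.013,73,1
```

```text
t 24.8 pos [0.4752 0.3267 0.0228] yaw 73.2 F [-7.5 -5.  18.7] w 0.0442 tilt [ 0.0401 -0.0068] j6 -48.0
-0.58, -0.12, 0.98, 0.19
```

The contact came 7 mm higher than expected with the arm pushed 5 mm toward -x, so I look before pressing.

Run:
```python
from fit import *
V=views()
a=V[0][0]["pixels"][210:370,130:270,::-1]; b=V[1][0]["pixels"][190:320,350:490,::-1]
o=np.zeros((600,800,3),np.uint8); A=cv2.resize(a,(400,457),interpolation=2); B=cv2.resize(b,(400,371),interpolation=2); o[:457,:400]=A; o[:371,400:]=B
cv2.imwrite("pics/l1.png",o[:460])
```

```text
(no output)
```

View pics/l1.png

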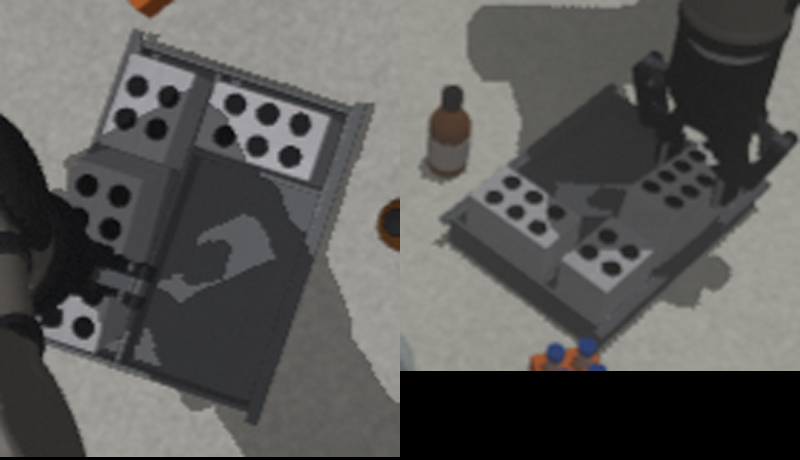

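Run:
```python
from fit import *
V=views()
P=[v[3]@np.c_[cv2.Rodrigues(v[1])[0],v[2]] for v in V]
def tri(a,b):
    a=np.array([130+a[0]*.35,210+a[1]*.35]); b=np.array([350+(b[0]-400)*.35,190+b[1]*.35])
    X=cv2.triangulatePoints(P[0],P[1],a.reshape(2,1),b.reshape(2,1)).ravel(); X=X[:3]/X[3]
    c,s=np.cos(np.radians(-17)),np.sin(np.radians(-17)); d=X[:2]-[.503,.2678]
    return X.round(4),"tote",np.round([c*d[0]+s*d[1],-s*d[0]+c*d[1]],4)
print("long +y",tri((87,185),(675,202))); print("long -y",tri((120,195),(651,187)))
print("short +y-x",tri((125,118),(635,253))); print("short -y-x",tri((156,129),(608,236)))
print("mid",tri((300,125),(512,181)),tri((290,157),(533,197)))
```

```text
long +y (array([0.526 , 0.3246, 0.0835]), 'tote', array([0.0054, 0.0611]))
long -y (array([0.52  , 0.3031, 0.0836]), 'tote', array([0.0059, 0.0387]))
short +y-x (array([0.571 , 0.3102, 0.0612]), 'tote', array([0.0527, 0.0604]))
short -y-x (array([0.5646, 0.2876, 0.0624]), 'tote', array([0.0531, 0.037 ]))
mid (array([0.5642, 0.1967, 0.0778]), 'tote', array([ 0.0793, -0.0501])) (array([0.5457, 0.2091, 0.0462]), 'tote', array([ 0.058 , -0.0437]))
```

Triangulated, the short block sits right with its top at .061, but the long block's +x end top is at .0835, about 24 mm too high. I check its -x end the same way.

Run:
```python
from fit import *
V=views()
P=[v[3]@np.c_[cv2.Rodrigues(v[1])[0],v[2]] for v in V]
def tri(a,b):
    a=np.array([130+a[0]*.35,210+a[1]*.35]); b=np.array([350+(b[0]-400)*.35,190+b[1]*.35])
    X=cv2.triangulatePoints(P[0],P[1],a.reshape(2,1),b.reshape(2,1)).ravel(); X=X[:3]/X[3]
    c,s=np.cos(np.radians(-17)),np.sin(np.radians(-17)); d=X[:2]-[.503,.2678]
    return np.round([c*d[0]+s*d[1],-s*d[0]+c*d[1],X[2]],4)
print("end -y",tri((82,328),(712,145))); print("col2 -y",tri((110,228),(666,177)))
# direct model fit of the tilted block: tote-frame x,y, z centre, pitch -> predicted wells rows in scene (-y row 4 wells, +y row 3) and top 3 wells
from scipy.optimize import least_squares
sc={(45,-11):(651,187),(22.5,-11):(666,177),(0,-11):(682,167),(-22.5,-11):(697,155),(45,11):(675,202),(22.5,11):(691,191),(0,11):(707,181)}
tp={(45,11):(87,185),(45,-11):(120,195),(22.5,-11):(110,228),(-45,-11):(82,328)}
def model(q,k):
    x,y=k[0]/1000,k[1]/1000*q[5]; c,s=np.cos(q[4]),np.sin(q[4])
    X=np.array([q[0]+c*x*q[6]*np.cos(q[3])-s*y,q[1]+s*x*q[6]*np.cos(q[3])+c*y,q[2]+x*q[6]*np.sin(q[3])]); return X
def res(q):
    r=[]
    for D,p,o in ((tp,P[0],lambda a:(130+a[0]*.35,210+a[1]*.35)),(sc,P[1],lambda b:(350+(b[0]-400)*.35,190+b[1]*.35))):
        for k,a in D.items():
            h=p@np.r_[model(q,k),1]; r+=list(h[:2]/h[2]-o(a))
    return np.array(r+[(q[5]-1)*5,(q[6]-1)*10])
for p0 in (-.2,0,.2):
    o=least_squares(res,[.48,.324,.07,p0,np.radians(-17),1,1]); print(o.x.round(4),np.degrees(o.x[3:5]).round(1),o.cost, np.abs(o.fun).max())
```

```text
end -y [-0.0824  0.0385  0.0648]
col2 -y [-0.0157  0.0389  0.0784]
[ 0.481   0.327   0.0738  0.2149 -0.2954  1.0323  1.0034] [ 12.3 -16.9] 0.6387149787541736 0.5223357998614233
[ 0.481   0.327   0.0738  0.2149 -0.2954  1.0323  1.0034] [ 12.3 -16.9] 0.6387149787544271 0.5223358660610415
[ 0.481   0.327   0.0738  0.2149 -0.2954  1.0323  1.0034] [ 12.3 -16.9] 0.638714978755049 0.5223354556242157
```

The block is pitched 12° with its -x end on the floor, and its +x end has landed on the divider because it was gripped 5 mm off centre. I'll raise it 2 cm, shift 1 cm toward tote -x and 3 mm toward -y, set the -x end down and then roll it flat.

Request:
send_rows --pt "0 0 -1 0 4" --pt "0 0 -1 0 4" --pt "0 0 0 0 4" --pt "0.9 -0.3 0 0 4" --pt "0 0 0 0 4"

```text
t: 25.72
eef_pos: [0.4645, 0.3255, 0.0416]
eef_rot: [[-0.956, 0.29, -0.044], [0.29, 0.957, 0.004], [0.043, -0.009, -0.999]]
contact_force: [-0.6, 0.6, -6.8]
width: 0.0443
```

```bash
python3 go.py .4660,.3273,.03,73,1
python3 - <<'E'
from plant import arm
import numpy as np
p=arm.get_state()["eef_pos"]; c,s=np.cos(np.radians(-17)),np.sin(np.radians(-17)); d=p[:2]-[.503,.2678]; print("tote",(c*d[0]+s*d[1]).round(4),(-s*d[0]+c*d[1]).round(4))
E
```

```text
t 25.73 pos [0.4645 0.3255 0.0416] yaw 73.2 F [-0.6  0.6 -6.8] w 0.0443 tilt [ 0.0433 -0.0092] j6 -48.0
-0.09, 0.21, 1.16, 0.16
tote -0.0537 0.0439
```

Request:
send_rows --pt "0 0.1 0.8 0 4" --pt "-0.05 0 0.7 0 4" --pt "0 0 0.2 0 4" --pt "0 0 0.2 0 4"

```text
t: 26.22
eef_pos: [0.4659, 0.3264, 0.0214]
eef_rot: [[-0.956, 0.289, -0.042], [0.289, 0.957, 0.004], [0.041, -0.009, -0.999]]
contact_force: [1.6, -3.4, 7.6]
width: 0.0442
```

```bash
cat >> go.py <<'E'
    c,s=np.cos(np.radians(-17)),np.sin(np.radians(-17)); p=arm.get_state()["eef_pos"]; d=p[:2]-[.503,.2678]; print("tote",(c*d[0]+s*d[1]).round(4),(-s*d[0]+c*d[1]).round(4))
E
python3 go.py .4660,.3273,.0228,73,1
```

```text
t 26.23 pos [0.4659 0.3264 0.0214] yaw 73.2 F [ 1.6 -3.4  7.6] w 0.0442 tilt [ 0.041  -0.0085] j6 -48.0
0.01, 0.09, -0.14, 0.18
tote -0.0526 0.0452
```

Request:
send_rows --pt "0 0 0 0 4" --pt "-0.3 0 0.5 0 4" --pt "-0.3 0 0.5 0 4" --pt "-0.3 0 0.5 0 4" --force 25

```text
t: 26.72
eef_pos: [0.4776, 0.3235, 0.0123]
eef_rot: [[-0.957, 0.288, -0.034], [0.288, 0.958, 0.005], [0.034, -0.005, -0.999]]
contact_force: [-2.7, -4.3, 11.1]
width: 0.0442
```

```bash
python3 go.py .4770,.3230,.012,73,1
```

```text
t 26.73 pos [0.4776 0.3235 0.0123] yaw 73.2 F [-2.7 -4.3 11.1] w 0.0442 tilt [ 0.0338 -0.0047] j6 -48.0
0.04, -0.07, 0.03, 0.24
tote -0.0406 0.0458
```

Request:
send_rows --pt "0 0 0.4 0 4" --pt "0 0 0.3 0 4"

```text
t: 26.98
eef_pos: [0.4784, 0.3231, 0.0116]
eef_rot: [[-0.957, 0.288, -0.031], [0.288, 0.958, 0.006], [0.031, -0.003, -1.0]]
contact_force: [-6.4, -4.8, 19.4]
width: 0.044
```

```bash
python3 go.py .4770,.3230,.012,73,1;  python3 - <<'E'
from fit import *
V=views()
a=V[0][0]["pixels"][210:370,130:270,::-1]; b=V[1][0]["pixels"][190:320,350:490,::-1]
o=np.zeros((460,800,3),np.uint8); o[:457,:400]=cv2.resize(a,(400,457),interpolation=2); o[:371,400:]=cv2.resize(b,(400,371),interpolation=2)
cv2.imwrite("pics/l2.png",cv2.convertScaleAbs(o,alpha=1.5))
E
```

```text
t 26.98 pos [0.4784 0.3231 0.0116] yaw 73.3 F [-6.4 -4.8 19.4] w 0.044 tilt [ 0.0313 -0.0031] j6 -48.0
0.14, -0.05, -0.04, 0.26
tote -0.0397 0.0457
```

View pics/l2.png

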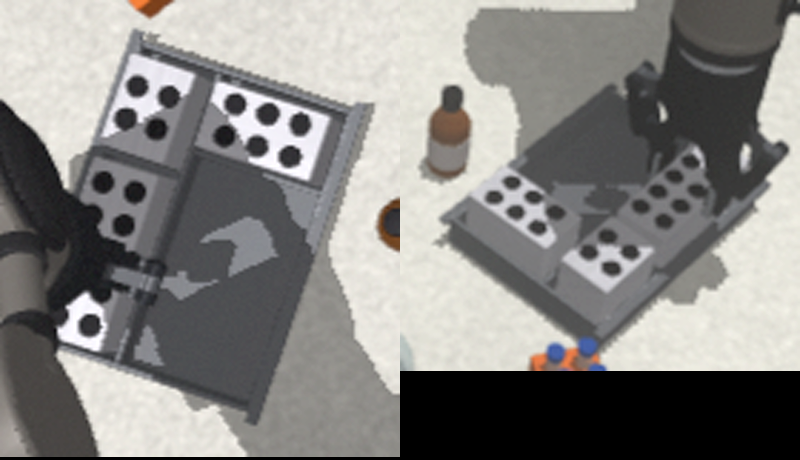

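The block now lies in line with the others. The wells are at top (103,182),(134,191),(124,224),(90,325) and scene (640,206)…(690,160). I compute the pitch from them.

Run:
```python
from fit import *
from scipy.optimize import least_squares
V=views(); P=[v[3]@np.c_[cv2.Rodrigues(v[1])[0],v[2]] for v in V]
sc={(45,-11):(640,206),(22.5,-11):(657,190),(0,-11):(674,176),(-22.5,-11):(690,160),(45,11):(663,221),(22.5,11):(680,205),(0,11):(697,190)}
tp={(45,11):(103,182),(45,-11):(134,191),(22.5,-11):(124,224),(-45,-11):(90,325)}
def model(q,k):
    x,y=k[0]/1000,k[1]/1000*q[5]; c,s=np.cos(q[4]),np.sin(q[4])
    return np.array([q[0]+c*x*q[6]*np.cos(q[3])-s*y,q[1]+s*x*q[6]*np.cos(q[3])+c*y,q[2]+x*q[6]*np.sin(q[3])])
def res(q):
    r=[]
    for D,p,o in ((tp,P[0],lambda a:(130+a[0]*.35,210+a[1]*.35)),(sc,P[1],lambda b:(350+(b[0]-400)*.35,190+b[1]*.35))):
        for k,a in D.items():
            h=p@np.r_[model(q,k),1]; r+=list(h[:2]/h[2]-o(a))
    return np.array(r+[(q[5]-1)*5,(q[6]-1)*10])
o=least_squares(res,[.48,.324,.07,0,np.radians(-17),1,1]); q=o.x; print(q.round(4),np.degrees(q[3:5]).round(1),np.abs(o.fun).max())
d=q[:2]-[.503,.2678]; c,s=np.cos(np.radians(-17)),np.sin(np.radians(-17)); print("tote",c*d[0]+s*d[1],-s*d[0]+c*d[1])
```

```text
[ 0.4836  0.3225  0.063  -0.0055 -0.2796  0.9998  1.0002] [ -0.3 -16. ] 0.24029099340515359
tote -0.0344984180046778 0.04660122248895669
```

The long block is flat (pitch -0.3°) and centred at tote (-.0345,.0466). I release it and head for the plate.

Request:
send_rows --pt "0 0 0 0 6.5" --pt "0 0 0 0 6.5" --pt "0 0 -2 0 6.5" --pt "0 0 -5 0 8.5" --pt "0 0 -4 0 8.5"

```text
t: 27.8
eef_pos: [0.481, 0.3226, 0.1221]
eef_rot: [[-0.957, 0.288, -0.034], [0.288, 0.958, 0.005], [0.034, -0.005, -0.999]]
contact_force: [-0.1, -0.4, 0.6]
width: 0.085
```

```bash
python3 go.py .4784,-.2872,.125,75.2,10
```

```text
t 27.8 pos [0.481  0.3226 0.1221] yaw 73.3 F [-0.1 -0.4  0.6] w 0.085 tilt [ 0.034  -0.0047] j6 -48.0
-1.73, -5.85, -0.03, -0.19
-1.71, -5.85, -0.03, -0.19
-1.69, -5.86, -0.03, -0.19
-1.67, -5.86, -0.03, -0.19
-1.65, -5.87, -0.03, -0.19
-1.63, -5.88, -0.03, -0.19
-1.61, -5.88, -0.03, -0.19
-1.59, -5.89, -0.03, -0.19
-1.57, -5.89, -0.03, -0.19
-1.55, -5.9, -0.03, -0.19
tote -0.0371 0.0459
```

Request:
send_rows --pt "-1.7 -5.8 -0.1 -0.2 8.5" --pt "-1.7 -5.8 -0.1 -0.2 8.5" --pt "-1.7 -5.8 0 -0.2 8.5" --pt "-1.7 -5.8 0 -0.2 8.5" --pt "-1.6 -5.8 0 -0.2 8.5"

```text
t: 28.42
eef_pos: [0.4851, 0.0179, 0.1255]
eef_rot: [[-0.965, 0.262, -0.02], [0.262, 0.965, 0.009], [0.022, 0.004, -1.0]]
contact_force: [1.0, -0.2, 0.5]
width: 0.0852
```

Request:
send_rows --pt "-1.6 -5.8 0 -0.2 8.5" --pt "-1.6 -5.8 0 -0.2 8.5" --pt "-1.6 -5.8 0 -0.2 8.5" --pt "-1.6 -5.8 0 -0.2 8.5" --pt "0 0 0 0 8.5"

```text
t: 29.05
eef_pos: [0.4878, -0.2351, 0.1232]
eef_rot: [[-0.967, 0.253, -0.015], [0.253, 0.967, 0.008], [0.017, 0.003, -1.0]]
contact_force: [0.3, 0.5, 0.0]
width: 0.0854
```

```bash
python3 go.py .4784,-.2872,.125,75.2,1
```

```text
t 29.05 pos [ 0.4878 -0.2351  0.1232] yaw 75.3 F [0.3 0.5 0. ] w 0.0854 tilt [0.0167 0.0034] j6 -109.0
-0.41, -5.28, -0.18, 0.14
tote 0.1325 -0.4854
```

Request:
send_rows --pt "-0.2 -2.6 0 0 8.5" --pt "-0.2 -2.6 0 0 8.5" --pt "0 0 0 0 8.5" --pt "0 0 0 0 8.5"

```text
t: 29.55
eef_pos: [0.4788, -0.2845, 0.1221]
eef_rot: [[-0.967, 0.252, -0.016], [0.252, 0.968, 0.01], [0.018, 0.006, -1.0]]
contact_force: [0.7, 0.9, -0.1]
width: 0.0845
```

```bash
python3 go.py .4784,-.2872,.09,75.2,1
```

```text
t 29.55 pos [ 0.4788 -0.2845  0.1221] yaw 75.4 F [ 0.7  0.9 -0.1] w 0.0845 tilt [0.0177 0.0057] j6 -114.0
-0.02, -0.27, 3.21, 0.18
tote 0.1384 -0.5353
```

Request:
send_rows --pt "0 -0.2 0 0 8.5" --pt "0 0 0 0 8.5" --pt "0 0 2.5 0 8.5" --pt "0 0 2 0 8.5" --pt "0 0 0 0 8.5"

```text
t: 30.18
eef_pos: [0.479, -0.2829, 0.0769]
eef_rot: [[-0.969, 0.248, -0.014], [0.248, 0.969, 0.01], [0.016, 0.006, -1.0]]
contact_force: [0.1, 0.4, 0.1]
width: 0.0851
```

```bash
python3 go.py .4784,-.2872,.058,75.2,1
```

```text
t 30.18 pos [ 0.479  -0.2829  0.0769] yaw 75.6 F [0.1 0.4 0.1] w 0.0851 tilt [0.0164 0.0058] j6 -114.0
-0.05, -0.43, 1.89, 0.41
tote 0.138 -0.5337
```

Request:
send_rows --pt "0 -0.4 1.7 0.4 8.5" --pt "0 0 0 0 8.5" --pt "0 0 0 0 8.5"

```text
t: 30.55
eef_pos: [0.4786, -0.2873, 0.0603]
eef_rot: [[-0.967, 0.255, -0.012], [0.255, 0.967, 0.008], [0.014, 0.005, -1.0]]
contact_force: [0.6, -0.1, -0.1]
width: 0.0854
```

```bash
python3 go.py .4784,-.2872,.058,75.2,1
```

```text
t 30.55 pos [ 0.4786 -0.2873  0.0603] yaw 75.2 F [ 0.6 -0.1 -0.1] w 0.0854 tilt [0.0142 0.0047] j6 -114.0
0.02, 0.0, 0.23, 0.0
tote 0.1389 -0.5379
```

Centred over the handle, so I close gently and watch the side force.

Request:
send_rows --pt "0 0 0 0 3" --pt "0 0 0 0 1" --pt "0 0 0 0 0.5" --pt "0 0 0 0 0.5" --pt "0 0 0 0 0.5" --force 30

```text
t: 31.18
eef_pos: [0.479, -0.2888, 0.0618]
eef_rot: [[-0.967, 0.255, -0.011], [0.255, 0.967, 0.005], [0.012, 0.002, -1.0]]
contact_force: [0.4, 0.2, -3.2]
width: 0.0128
```

Request:
send_rows --pt "0 0 0 0 0.5" --pt "0 0 0 0 0.5"

```text
t: 31.42
eef_pos: [0.479, -0.2889, 0.0617]
eef_rot: [[-0.967, 0.255, -0.011], [0.255, 0.967, 0.005], [0.012, 0.002, -1.0]]
contact_force: [-0.8, -1.4, 0.2]
width: 0.0127
```

```bash
python3 go.py .4784,-.2872,.058,75.2,1; python3 -c "
from plant import arm; print(arm.get_state()['torque'])"
```

```text
t 31.43 pos [ 0.479  -0.2889  0.0617] yaw 75.2 F [-0.8 -1.4  0.2] w 0.0127 tilt [0.0116 0.002 ] j6 -114.0
0.1, 0.15, 0.37, 0.01
tote 0.1398 -0.5394
[-0.06754224  0.06160056  0.00401562]
```

Gripped with almost no side force. I raise the grip and lift slowly straight up off the dowels.

Request:
send_rows --pt "0 0 0 0 0.5" --pt "0 0 -0.3 0 0.5" --pt "0 0 -0.6 0 0.5" --pt "0 0 -0.7 0 0.5" --pt "0 0 -0.7 0 0.5" --force 80

```text
t: 32.05
eef_pos: [0.4786, -0.2885, 0.0847]
eef_rot: [[-0.967, 0.255, -0.013], [0.255, 0.967, 0.006], [0.014, 0.003, -1.0]]
contact_force: [0.1, 0.3, -2.8]
width: 0.0121
```

```bash
python3 go.py .479,-.2889,.1,75.2,1; python3 -c "
from plant import arm; print(arm.get_state()['torque'])"
```

```text
t 32.05 pos [ 0.4786 -0.2885  0.0847] yaw 75.2 F [ 0.1  0.3 -2.8] w 0.0121 tilt [0.0141 0.0029] j6 -114.0
-0.05, -0.02, -1.53, 0.01
tote 0.1393 -0.5392
[-0.07848771 -0.01734484 -0.02347108]
```

Request:
send_rows --pt "0 0 -0.8 0 0.5" --pt "0 0 -1 0 0.5" --pt "0 0 -2 0 0.5" --pt "0 0 -2.5 0 0.5" --pt "0 0 -1 0 0.5"

```text
t: 32.67
eef_pos: [0.4793, -0.2878, 0.162]
eef_rot: [[-0.967, 0.255, -0.013], [0.255, 0.967, 0.008], [0.015, 0.004, -1.0]]
contact_force: [-0.5, 0.7, -4.2]
width: 0.0121
```

```bash
python3 go.py plate,.155,73,15
```

```text
t 32.67 pos [ 0.4793 -0.2878  0.162 ] yaw 75.2 F [-0.5  0.7 -4.2] w 0.0121 tilt [0.0149 0.0045] j6 -114.0
0.99, 3.44, 0.05, 0.15
1.0, 3.44, 0.05, 0.15
1.01, 3.44, 0.05, 0.15
1.02, 3.43, 0.05, 0.15
1.03, 3.43, 0.05, 0.15
1.04, 3.43, 0.05, 0.15
1.05, 3.43, 0.05, 0.15
1.05, 3.42, 0.05, 0.15
1.06, 3.42, 0.05, 0.15
1.07, 3.42, 0.05, 0.15
1.08, 3.42, 0.05, 0.15
1.09, 3.41, 0.05, 0.15
1.1, 3.41, 0.05, 0.15
1.11, 3.41, 0.05, 0.15
1.12, 3.4, 0.05, 0.15
tote 0.1398 -0.5382
```

Request:
send_rows --pt "1 3.4 0 0.1 0.5" --pt "1 3.4 0 0.1 0.5" --pt "1 3.4 0 0.1 0.5" --pt "1 3.4 0 0.2 0.5" --pt "1 3.4 0 0.2 0.5"

```text
t: 33.3
eef_pos: [0.4743, -0.1074, 0.1636]
eef_rot: [[-0.962, 0.271, -0.013], [0.271, 0.962, 0.008], [0.015, 0.004, -1.0]]
contact_force: [0.9, 0.6, -2.6]
width: 0.0118
```

Request:
send_rows --pt "1 3.4 0 0.2 0.5" --pt "1 3.4 0 0.2 0.5" --pt "1 3.4 0 0.2 0.5" --pt "1 3.4 0 0.2 0.5" --pt "1 3.4 0 0.2 0.5"

```text
t: 33.92
eef_pos: [0.4714, 0.0762, 0.1647]
eef_rot: [[-0.957, 0.289, -0.015], [0.289, 0.957, 0.009], [0.017, 0.004, -1.0]]
contact_force: [0.8, -0.2, -3.5]
width: 0.0118
```

Request:
send_rows --pt "1 3.4 0 0.1 0.5" --pt "1 3.4 0 0.1 0.5" --pt "1 3.2 0 0.1 0.5" --pt "0 0 0 0 0.5" --pt "0 0 0 0 0.5"

```text
t: 34.55
eef_pos: [0.4694, 0.186, 0.1648]
eef_rot: [[-0.957, 0.291, -0.018], [0.29, 0.957, 0.009], [0.02, 0.003, -1.0]]
contact_force: [-1.2, -0.9, -3.1]
width: 0.0118
```

```bash
python3 go.py plate,.08,73,1
```

```text
t 34.55 pos [0.4694 0.186  0.1648] yaw 73.1 F [-1.2 -0.9 -3.1] w 0.0118 tilt [0.0202 0.0031] j6 -61.0
2.07, 6.01, 8.48, 0.11
tote -0.0082 -0.0881
```

Request:
send_rows --pt "1 3 0 0 0.5" --pt "1 2.9 0 0 0.5" --pt "0 0 0 0 0.5" --pt "0 0 0 0 0.5" --pt "0 0 2.5 0 0.5"

```text
t: 35.17
eef_pos: [0.469, 0.2449, 0.1413]
eef_rot: [[-0.955, 0.297, -0.015], [0.297, 0.955, 0.008], [0.017, 0.003, -1.0]]
contact_force: [-0.5, -0.2, -4.4]
width: 0.0122
```

Request:
send_rows --pt "0 0 3 0 0.5" --pt "0 0 2 0 0.5" --pt "0 0 0 0 0.5" --pt "0 0 0 0 0.5"

```text
t: 35.67
eef_pos: [0.4684, 0.2406, 0.0897]
eef_rot: [[-0.953, 0.302, -0.017], [0.302, 0.953, 0.007], [0.019, 0.001, -1.0]]
contact_force: [-0.3, -0.4, -2.1]
width: 0.0117
```

```bash
python3 go.py plate,.05,73,1
python3 - <<'E'
from fit import *
V=views(); s=arm.get_state(); h=s["eef_pos"][2]-.0017; p=s["eef_pos"]
E=[((a[0],a[1],h+.008),(b[0],b[1],h+.008)) for a,b in rect(.138,.08,0)]
for W in (V,V[:1],V[1:]): print(h,fit(E,(p[0],p[1],-17),W,.007,3))
E
```

```text
t 35.67 pos [0.4684 0.2406 0.0897] yaw 72.4 F [-0.3 -0.4 -2.1] w 0.0117 tilt [0.0186 0.0012] j6 -54.0
0.4, 0.81, 3.97, -0.56
tote -0.0251 -0.0362
0.08814129209985182 (array([  0.47523541,   0.23881643, -14.72910227]), np.float32(-10.94416))
0.08814129209985182 (array([  0.46824113,   0.24265105, -18.01629101]), np.float64(-6.757766246795654))
0.08814129209985182 (array([  0.47522698,   0.23923005, -14.00849821]), np.float64(-5.194151878356934))
```

Request:
send_rows --pt "0.4 0.8 0 -0.5 0.5" --pt "0 0 0 0 0.5" --pt "0 0 0 0 0.5"

```text
t: 36.15
eef_pos: [0.4677, 0.2508, 0.0916]
eef_rot: [[-0.956, 0.292, -0.014], [0.292, 0.956, 0.008], [0.016, 0.004, -1.0]]
contact_force: [-0.0, -0.1, -3.1]
width: 0.0117
```

```bash
python3 go.py plate,.045,73,1
```

```text
t 36.15 pos [0.4677 0.2508 0.0916] yaw 73.0 F [-0.  -0.1 -3.1] w 0.0117 tilt [0.0158 0.0036] j6 -54.0
0.02, -0.14, 4.66, 0.02
tote -0.0288 -0.0266
```

Request:
send_rows --pt "0 -0.1 1.5 0 0.5" --pt "0 0 1.5 0 0.5" --pt "0 0 1.2 0 0.5" --pt "0 0 0 0 0.5"

```text
t: 36.65
eef_pos: [0.4658, 0.2497, 0.0455]
eef_rot: [[-0.956, 0.292, -0.016], [0.292, 0.956, 0.007], [0.018, 0.002, -1.0]]
contact_force: [0.0, -0.3, -3.4]
width: 0.0123
```

Request:
send_rows --pt "0 0 0.8 0 0.5" --pt "0 0 0.8 0 0.5" --pt "0 0 0.8 0 0.5" --pt "0 0 0.5 0 0.5" --pt "0 0 0.3 0 0.5"

```text
t: 37.28
eef_pos: [0.4661, 0.2502, 0.0118]
eef_rot: [[-0.956, 0.292, -0.015], [0.292, 0.956, 0.008], [0.016, 0.003, -1.0]]
contact_force: [0.1, 0.0, -3.2]
width: 0.0121
```

```bash
python3 go.py plate,.0057,73,1
```

```text
t 37.27 pos [0.4661 0.2502 0.0118] yaw 73.0 F [ 0.1  0.  -3.2] w 0.0121 tilt [0.0164 0.003 ] j6 -54.0
-0.11, -0.04, 0.61, 0.02
tote -0.0301 -0.0276
```

Request:
send_rows --pt "0 0 0.3 0 0.5" --pt "0 0 0.3 0 0.5" --pt "0 0 0.2 0 0.5" --pt "0 0 0.2 0 0.5"

```text
t: 37.78
eef_pos: [0.4663, 0.2504, 0.0058]
eef_rot: [[-0.956, 0.292, -0.013], [0.291, 0.957, 0.008], [0.015, 0.004, -1.0]]
contact_force: [-5.4, -2.9, 16.6]
width: 0.0116
```

The floor contact came at .0058, with .0057 expected. I release with a limited opening, rise clear and check.

Request:
send_rows --pt "0 0 -0.1 0 2.5" --pt "0 0 0 0 3.5" --pt "0 0 0 0 4" --pt "0 0 -2 0 4" --pt "0 0 -4 0 4"

```text
t: 38.4
eef_pos: [0.466, 0.2495, 0.0662]
eef_rot: [[-0.956, 0.292, -0.016], [0.292, 0.957, 0.007], [0.018, 0.002, -1.0]]
contact_force: [-0.0, 0.2, -0.0]
width: 0.0397
```

Request:
send_rows --pt "0 0 -4 0 5" --pt "0 0 -4 0 6" --pt "-1 -5.5 0 0 6" --pt "-1 -5.5 0 0 6" --pt "-1 -5.5 0 0 6"

```text
t: 39.02
eef_pos: [0.4505, 0.0819, 0.1502]
eef_rot: [[-0.959, 0.285, -0.008], [0.285, 0.959, 0.008], [0.01, 0.006, -1.0]]
contact_force: [0.5, -0.6, -0.2]
width: 0.0598
```

Request:
send_rows --pt "-1 -5.5 0 0 6" --pt "-1 -5.5 0 0 6" --pt "-1 -5 0 0 6" --pt "0 0 0 0 6" --pt "0 0 0 0 6"

```text
t: 39.65
eef_pos: [0.4326, -0.0879, 0.1489]
eef_rot: [[-0.957, 0.29, -0.006], [0.29, 0.957, 0.008], [0.009, 0.006, -1.0]]
contact_force: [0.6, -0.0, 0.6]
width: 0.0602
```

Run:
```python
from fit import *
V=views(); o=np.zeros((480,800,3),np.uint8)
o[:,:400]=cv2.resize(V[0][0]["pixels"][200:380,120:270,::-1],(400,480),interpolation=2)
o[:,400:]=cv2.resize(V[1][0]["pixels"][150:390,250:450,::-1],(400,480),interpolation=2)
cv2.imwrite("pics/f.png",o)
s=arm.get_state(); print(s["t"],s["eef_pos"],s["contact_force"])
```

```text
39.75 [ 0.43272824 -0.08729776  0.14896271] [ 0.68230389  0.56792506 -0.42821236]
```

View pics/f.png

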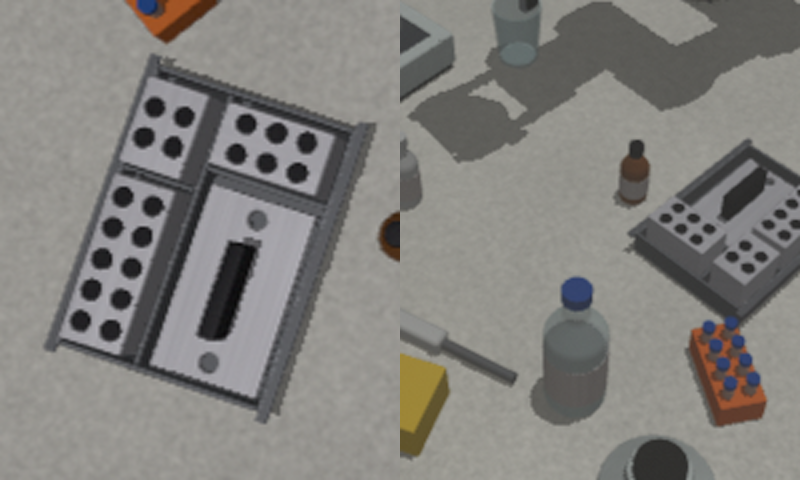

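The picture shows all four parts flat in their bays: short at (165,127), middle (275,145), long (115,262) and plate (235,290). The bottle, vial, rack and pipette stand where they were. Handing in.

```bash
python3 -c "
from plant import arm; print(arm.finish_job())"
```

```text
the job is handed in; nothing more can be done
None
```

All four parts are in their matching bays, and I handed the job in at about 39.8 s with the gripper clear of everything.

**Final checks:** The last pictures show the cover plate and all three blocks sitting flat and upright. In those crops the reagent bottle, vial, tube rack and beaker stand as before. I did not re-check the jar or slim bottle closely. The floor contacts for the short block, middle block and plate came within 1 mm of what I expected. The plate came off the dowels with under 1 N of side force, and the tool's tilt changed by less than about 0.3°.

**What went wrong or disagreed:**
- **Wrong direction at the start:** a sign error in my helper sent the first two moves the wrong way, through free air with no contact.
- **TCP height:** the finger tips are about 30 mm higher than the TCP reading implies. I found this when the part-closed fingers came down on the short block's top, at about 8 N, and allowed for it afterwards.
- **Long block:** it first landed with one end on the divider, because I had gripped it about 5 mm off centre, and pitched 12°. I raised it, shifted it and rolled it flat. Before release it measured -0.3° pitch and about 3.5 mm off its bay centre, inside the bay.
- **Tilt:** the tool leaned up to about 3° while carrying the blocks.
- **Cameras:** the two views disagreed by about 3 mm, so I averaged them.
- **Pictures:** I viewed 12, two over the budget of 10.

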